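Open the push-to-open hatch and set the regulator ring

TASK

Set the regulator behind the console's hatch. First clear the spray can from the console's left side and stand it upright in the steel tray; then push the closed hatch in near its free edge so that its catch pops it ajar, and swing it right over until it lies at its stop. Then turn the slim ring by its tab until the tab lines up with the index rib below it, without touching the fixed collars or moving the index, and leave the other things on the bench alone.

Things in the scene. Friction and masses are not known exactly. Their poses are not given: they have to be found in the camera images.
- console: fixed grey console, 280 mm deep (x), 230 wide (y), 188 high, low side to the robot. Origin: centre of its underside; x from low front to back, y to its left, z up. Its front is a flat face sloping 35 degrees from level, rising from 55 mm high at the front to 187 mm: the face's outward normal leans 35 degrees from vertical towards -x. On top at the back a boss 44 mm across, 30 mm high
- face_centre (a point): centre of the sloping face and of the closed hatch, at (-46, 0, 121) mm in the console's frame. Axes of the face: x up the slope, y to the console's left, z the face's outward normal
- rail (a point): middle of a fixed grab rail, a 22 mm tube 200 mm long along console y, at (-24, 0, 308) mm in the console's frame, carried by 18 mm bars at y = -90 and 90 mm that come from the console's top behind the hatch. It is in the way of a vertical gripper over the hatch; a tool held along the face's normal passes in front of it
- hatch (a joint): angle (rad) of the hatch: 0 shut, flush with the face; negative pressed in (stop -0.07); positive open (stop 2.5). A steel panel 150 mm across, 140 up the slope, 4 thick, hinged on its left side. Pressed in about 10 mm near the free edge (5 to 8 N) and let go, its catch frees it for good (it does not latch again) and a spring lifts it to about 0.35
- hatch_hinge (a point): middle of the hinge line, in the plane of the face, 75 mm left of the hatch's centre; axes as face_centre. Let go between ajar and upright, the hatch falls back to ajar; past upright (1.6 rad) it falls on to its stop at 2.5 rad and lies out over the console's left side. There it hits the spray can if that is not cleared
- hatch_press (a point): centre of the round press mark (28 mm) on the outside of the hatch, 128 mm from the hinge line, 30 mm below the hatch's middle along the slope; moves with the hatch
- hatch_edge (a point): middle of the hatch's free (right-hand) edge, on the outside, 150 mm from the hinge line; moves with the hatch. With the hatch ajar the gap here is about 50 mm
- ring_axis (a point): point on the ring's axis, 30 mm below the face along its normal, 5 mm up the slope from the hatch's centre; axes as face_centre. The ring is in a recess under the hatch: 148 mm (slope) by 154 wide by 62 deep. The catch (right) and spring plunger (middle) stand in its upper part, 55 mm up the slope from the centre
- collars: two fixed collars, 52 mm across, below and above the ring (62 to 42 mm, and 27 to 14 mm below the face), not to be touched; origin on the ring's axis in the plane of the face, axes as face_centre
- ring (a joint): angle (rad) of the slim ring (60 mm across, 12 thick, 40.5 to 28.5 mm below the face) about the outward normal: 0 with its tab straight down the slope, positive with the tab turned to the right (free-edge side); range -1.25 to 1.25. Stiff (0.06 N m), stays where left. At the start the tab is left of the index, by 0.45 rad or more
- ring_tab (a point): point on the ring's tab, 58 mm from the axis, 34.5 mm below the face; moves with the ring. The tab is a radial bar 9 mm wide, 42.5 to 26.5 mm below the face, reaching to 60 mm from the axis
- index (a joint): angle (rad) of the index, measured as for ring: the ring is to be turned to this value. The index is a small rib (18 mm long radially, 7 wide, 6 high) on the recess floor, 48 to 66 mm from the axis, under the tab's path; its top is 56 mm below the face. Not to be moved
- index_tip (a point): point above the index, 58 mm from the axis, at the tab's height, where ring_tab comes when the tab is in line with the index
- can: loose upright spray can, 60 mm across, 220 mm high (straight to 170 mm, white cap 44 mm across from 190 mm), 0.2 to 0.4 kg, standing on the bench 8 to 18 mm from the console's left side; origin at the centre of its underside
- tray: fixed shallow steel tray on the bench at the right, 150 mm (its x) by 170 mm (its y), rim 18 mm high, walls 4 mm, inner floor 4 mm above the bench; origin at the centre of its underside
- spanner: loose open-ended spanner lying on the bench left of the console, 170 mm long, up to 12 mm high; a bystander to be left alone; origin at a point on its underside
- driver: loose screwdriver lying on the bench right of the console, 190 mm long, up to 30 mm high; a bystander to be left alone; origin at a point on its underside
- jar: loose round jar with a steel lid, 70 mm across, 90 mm high, on the left of the bench; a bystander to be left alone; origin at the centre of its underside
- battery: loose black battery pack, 115 x 75 x 63 mm high, on the right of the bench; a bystander to be left alone; origin at the centre of its underside
- fitting: loose brass pipe fitting, 100 x 40 x 40 mm, right of the console; a bystander to be left alone; origin at the centre of its underside
- gauge: loose round dial gauge lying on its back, 76 mm across, 26 mm high, with a 30 mm stem, far left of the bench; a bystander to be left alone; origin at the centre of its underside

How it is judged:
By the outcome, as a careful person would: the job done as asked, in the order asked, and still so for the second after the job is handed in, with the robot touching nothing.
It also fails if it takes over 70 s, if anything falls off the work surface, if the arm or the gripper's body presses on something with over 40 N, if the wrist force passes 120 N, or if a joint passes its speed limit or range.

ROBOT

A 6-joint arm with a two-finger parallel gripper is mounted at the origin on the work surface. World frame = base frame: x ahead of the robot, y to its left, z up, the work surface at z = 0. Lengths are in m, angles in rad, forces in N, time in s.
With the tool pointing down it reaches from about 0.375 to 0.9 m from the base axis. Payload 3.1 kg.
Tool frame: the origin (TCP) lies midway between the tips of the shut fingers; the grasp point (between the pads) lies grip_point_offset behind it (grip_point_offset is the distance from the TCP to the grasp point, in m); y points along the fingers, z is the direction in which the jaws open and shut, and the axes are right-handed (so a half turn about y gives the same grasp; the last joint's range is limited). The gripper opens to 87 mm and grips with 3 to 60 N. Pads are 19 mm wide; open, the fingers measure 117 mm over their backs; the gripper's body (75 mm by 190 mm) begins 51 mm behind the grasp point.
Start: joints at [-1.353, 0.527, 1.433, -0, 1.181, -0.178], TCP at [0.242, -0.576, 0.223] pointing down, gripper open.
Joint ranges: [-3.08, 3.08], [-0.75, 2.2], [0.22, 2.44], [-1.43, 4.57], [0, 2.65], [-2.85, 2.85]. Speed limits (rad/s): [2.79, 2.79, 3.14, 3.14, 3.14, 3.14].

INTERFACE

Orientations are given as a unit quaternion [x, y, z, w].
In Python, from rig import * gives the robot as it stands.
- The arm moves only by the tool jog_arm, never from a script. Its argument "increments" is a list that holds one entry, the list of rows, each a list of 7 numbers: the turn, a rotation vector about the world's x, y, z in degrees, then the shift along the world's x, y, z in m, then the closure, from -1 (fully open) to 1 (shut), so that 0 is half open. In form: [[[rx, ry, rz, x, y, z, jaw], ...]]. A call has 1 to 8 rows; each row is the pose to reach, as a shift and turn from the pose measured when the call began; what a row does not reach only later rows make up. A row lasts 1/10 s, in which the tool goes at most 50 mm and 8.59 degrees, less where a joint would pass 70% of its speed; a pose out of reach is approached as far as the arm can. A call with a gripper value outside its range is refused whole. The fingers move at their own pace and stop on an object; "squeeze" is the grip in N (left out, the last holds). Time passes only in rows, so rows that repeat a pose let the fingers close. It gives the time, the measured TCP pose, the force and the opening at its end, in the units of the state.
- get_obs(): the state, without advancing time (a new reading comes with each control period).
- camera(name): name is "scene" or "top"; returns the picture (420x560x3 uint8, red, green, blue); there is no depth.
- camera_info(name): a dict with "K" (3x3 intrinsics, pixels), "k1" (the pictures are not rectified: a ray, as slopes to the right and down, at radius r is drawn at 1 + k1 r^2 times it, then the intrinsics apply), "R" (3x3) and "t" (3): a world point X has camera coordinates R X + t. Camera axes: x right, y down, z forward; pixel columns grow to the right and rows downward; lengths in m; the calibration is good to about 2 mm. A picture is of the moment at which its call begins. camera_info takes no time and is no camera call.
- hand_in(): hands the job in, once; it reports no verdict.
The state is a dict: "time": time; "q": joint angles; "joint_velocities": joint speeds; "joint_torque": joint torques, N m; "position": TCP position; "tool_rot": TCP orientation; "ft_force": force on the tool from outside, world axes, zero at the start; "moment": the same for the moment, N m; "grip_width": finger opening in m.
Only numpy, scipy, OpenCV 4.12 (cv2) and the standard library are available. Lean on these libraries where they do the work, as an engineer would, in place of code of your own. Each camera call takes 0.05 s, during which the arm holds its last target.

## Working session

There is one attempt and no reset: what is moved stays moved. The work goes in short steps, Python scripts to look and compute and a tool call to move; the robot and the scene stay as the last step left them, time stands still between calls to the robot, and variables do not carry over. Pictures are saved under pics/ and viewed, and the job is handed in when it is done.

Besides the shell and the picture viewer there is one more tool, called after ">>>" as name(argument=value, ...), one argument or row to a line, values as JSON. jog_arm: Moves the arm, as the interface text tells. Its arguments: {"type":"object","properties":{"increments":{"type":"array","items":{"type":"array","items":{"type":"array","items":{"type":"number"}}}},"squeeze":{"type":"number"}},"required":["increments"]}

```bash
ls; mkdir -p pics; python3 - <<'E'
from rig import *
import cv2
o=get_obs(); print(o)
for n in ("scene","top"):
    im=camera(n); cv2.imwrite(f"pics/{n}0.png",im[:,:,::-1]); print(n,camera_info(n))
E
```

```text
pics
{'time': 0.0, 'q': array([-1.35249858e+00,  5.28424805e-01,  1.43388553e+00, -3.64632916e-05,
        1.18136420e+00, -1.78503408e-01]), 'joint_velocities': array([-8.27638745e-04, -8.18995070e-04, -1.39434148e-05,  8.14949866e-04,
       -6.99176675e-04, -6.04317902e-05]), 'joint_torque': array([-1.01734436e-04, -4.40047181e+01, -1.76591009e+01,  6.30972558e-02,
        5.82060940e-02, -1.68246243e-04]), 'position': array([ 0.24140205, -0.57572329,  0.22160236]), 'tool_rot': array([-0.13940313,  0.69396986, -0.69249851,  0.13935   ]), 'ft_force': array([ 0.03670498, -0.65396124, -0.30301686]), 'moment': array([-0.02604187, -0.02694832, -0.00929577]), 'grip_width': 0.08726082968869703}
scene {'K': array([[390.48798417,   0.        , 284.95463477],
       [  0.        , 390.48798417, 210.38246685],
       [  0.        ,   0.        ,   1.        ]]), 'k1': -0.11273712896747905, 'R': array([[ 0.03388161,  0.99933203, -0.01369402],
       [ 0.82462379, -0.03569445, -0.56455426],
       [-0.56466596,  0.00783559, -0.82528235]]), 't': array([-0.01461857, -0.35225481,  1.4838763 ])}
top {'K': array([[517.65008902,   0.        , 278.46519356],
       [  0.        , 517.65008902, 207.07777579],
       [  0.        ,   0.        ,   1.        ]]), 'k1': -0.027744381423489804, 'R': array([[ 0.01333138, -0.9999003 ,  0.00465493],
       [-0.99743665, -0.01362555, -0.07024581],
       [ 0.07030223, -0.00370652, -0.99751885]]), 't': array([-0.01962018,  0.55288876,  1.71579586])}
```

View pics/scene0.png

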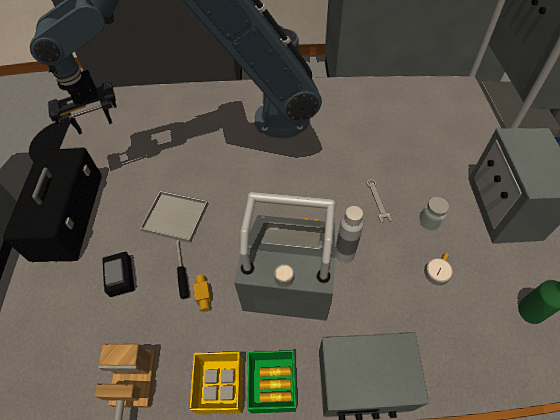

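View pics/top0.png

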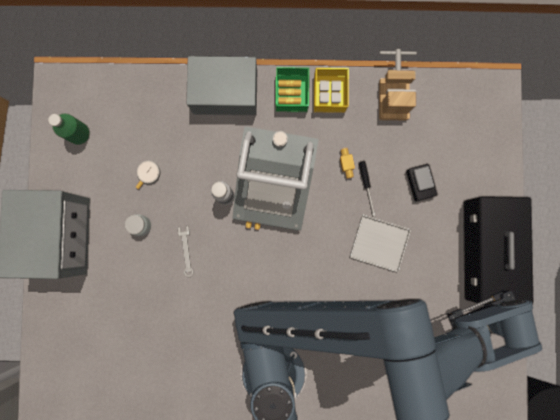

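The scene camera looks back towards the robot: the console is at about (287,260), the can at (350,230) and the tray at (175,215). In the top view the console is at (272,180), the can at (221,191) and the tray at (380,243). I'll enlarge both for measuring.

```bash
cat > h.py <<'E'
import numpy as np, cv2
from rig import *
def ray(n,u,v):
    c=camera_info(n);K,k=c["K"],c["k1"]
    p=cv2.undistortPoints(np.array([[[u,v]]],float),K,np.array([k,0,0,0,0]),None,None,
       ).ravel()
    d=c["R"].T@np.array([p[0],p[1],1.]); o=-c["R"].T@c["t"]
    return o,d
def onz(n,u,v,z):
    o,d=ray(n,u,v); return o+d*(z-o[2])/d[2]
def onplane(n,u,v,P,N):
    o,d=ray(n,u,v); return o+d*(np.dot(P-o,N)/np.dot(d,N))
def proj(n,X):
    c=camera_info(n);K=c["K"];r,_=cv2.Rodrigues(c["R"])
    return cv2.projectPoints(np.atleast_2d(X).astype(float),r,c["t"],K,np.array([c["k1"],0,0,0,0]))[0][:,0]
def tri(a,b):
    o1,d1=ray("scene",*a);o2,d2=ray("top",*b)
    A=np.stack([d1,-d2],1);s=np.linalg.lstsq(A,o2-o1,rcond=None)[0]
    p,q=o1+d1*s[0],o2+d2*s[1];return (p+q)/2,np.linalg.norm(p-q)
def crop(src,dst,x0,y0,x1,y1,f):
    im=cv2.imread(src)[y0:y1,x0:x1]
    cv2.imwrite(dst,cv2.resize(im,None,fx=f,fy=f,interpolation=cv2.INTER_CUBIC))
def snap(n,dst):
    im=camera(n)[:,:,::-1];cv2.imwrite(dst,im);return im
E
python3 - <<'E'
from h import *
crop("pics/top0.png","pics/t0c.png",200,120,330,240,5)
crop("pics/scene0.png","pics/s0c.png",225,180,375,325,4)
E
```

```text
(no output)
```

View pics/t0c.png

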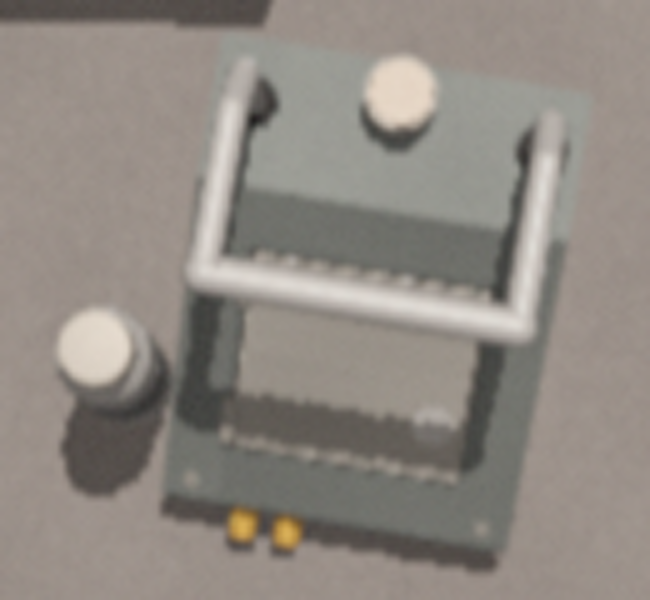

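View pics/s0c.png

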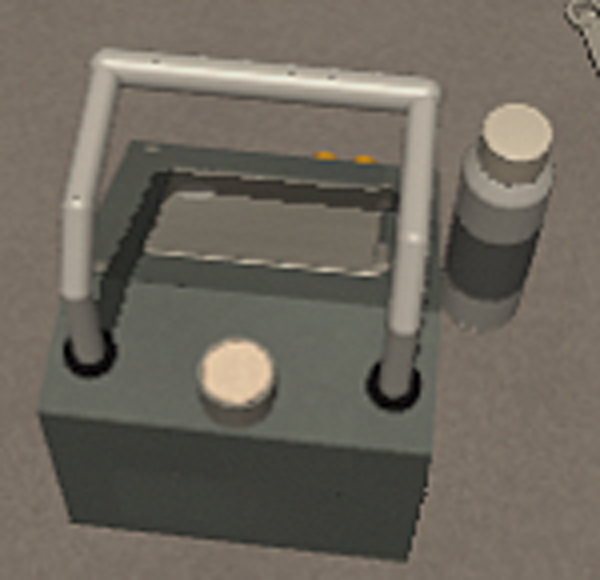

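```bash
cat >> h.py <<'E'
def C(c,x0,y0,f): return ((c[0]+.5)/f-.5+x0,(c[1]+.5)/f-.5+y0)
E
python3 - <<'E'
from h import *
from scipy.optimize import least_squares
T=lambda a,b:C((a,b),200,120,5); S=lambda a,b:C((a,b),225,180,4)
obs=[("top",T(222,38),(140,115,188)),("top",T(590,95),(140,-115,188)),("top",T(163,497),(-140,115,55)),("top",T(497,550),(-140,-115,55)),
("scene",S(41,411),(140,-115,188)),("scene",S(432,457),(140,115,188)),("scene",S(72,522),(140,-115,0)),("scene",S(408,560),(140,115,0)),
("top",T(362,298),(-24,0,308)),("scene",S(269,80),(-24,0,308))]
def W(p,m):
    c,s=np.cos(p[2]),np.sin(p[2]);m=np.array(m)/1000
    return np.array([p[0]+c*m[0]-s*m[1],p[1]+s*m[0]+c*m[1],m[2]])
def f(p): return np.concatenate([proj(n,W(p,m))[0]-np.array(u) for n,u,m in obs])
r=least_squares(f,[.5,0,0],loss='soft_l1');print(r.x,np.degrees(r.x[2]));print(f(r.x).reshape(-1,2).round(1))
for a,b in [((222,38),.188),((590,95),.188),((163,497),.055),((497,550),.055)]: print(onz("top",*T(*a),b).round(4))
# can
c1=onz("top",*T(95,347),.22);c2=onz("scene",*S(518,131),.22);print("can",c1,c2,tri(S(518,131),T(95,347)))
c=np.cos(r.x[2]);s=np.sin(r.x[2]);d=((c1+c2)/2)[:2]-r.x[:2];print("can in console",c*d[0]+s*d[1],-s*d[0]+c*d[1])
crop("pics/top0.png","pics/t0t.png",335,150,450,280,4)
crop("pics/scene0.png","pics/s0t.png",95,180,235,320,4)
E
```

```text
[ 0.63249252  0.00788525 -0.15486184] -8.872930006970524
[[-0.9 -1.2]
 [-0.3 -0.1]
 [-1.2 -0.8]
 [ 1.2  0.4]
 [-1.1 -0.1]
 [ 0.3 -0.9]
 [-0.2  0.3]
 [-0.   0.2]
 [-1.3  0.7]
 [-1.  -0.1]]
[0.7848 0.0972 0.188 ]
[ 0.7527 -0.1284  0.188 ]
[0.5094 0.1391 0.055 ]
[ 0.4776 -0.0802  0.055 ]
can [0.59037664 0.16714039 0.22      ] [0.59117344 0.17012406 0.22      ] (array([0.59067422, 0.16872577, 0.21938068]), np.float64(0.0030420868002729202))
can in console -0.0660124327630897 0.15238863247269022
```

View pics/t0t.png

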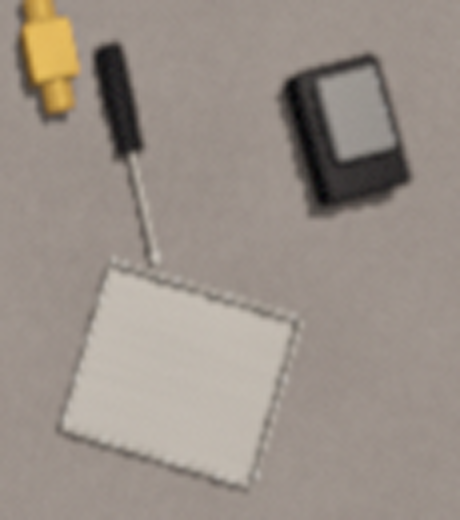

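View pics/s0t.png

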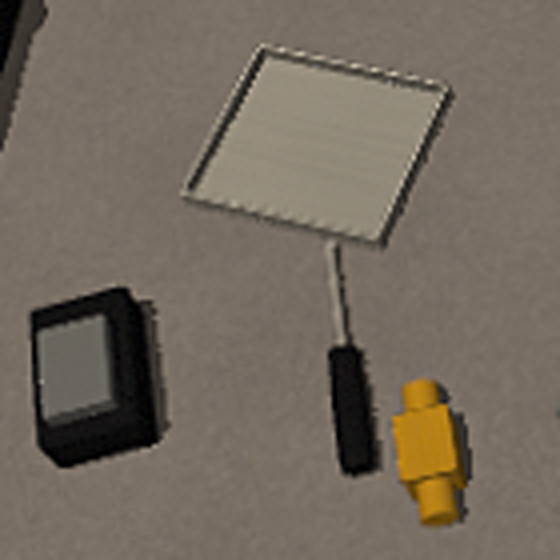

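```bash
python3 - <<'E'
from h import *
import rig
print([x for x in dir(rig) if not x.startswith('__')]); 
try: print(grip_point_offset)
except Exception as e: print(e)
T=lambda a,b:onz("top",*C((a,b),335,150,4),.018)
S=lambda a,b:onz("scene",*C((a,b),95,180,4),.018)
t=[T(*p) for p in [(113,258),(300,320),(250,490),(60,430)]]
s=[S(*p) for p in [(383,245),(186,196),(264,46),(452,90)]]
print(np.round(t,3),np.mean(t,0));print(np.round(s,3),np.mean(s,0))
from scipy.spatial.transform import Rotation as R
print(R.from_quat(get_obs()['tool_rot']).as_matrix().round(3))
E
```

```text
['Unreachable', 'camera', 'camera_info', 'get_obs', 'grip_point_offset', 'hand_in']
0.0187
[[ 0.533 -0.296  0.018]
 [ 0.483 -0.453  0.018]
 [ 0.341 -0.411  0.018]
 [ 0.389 -0.252  0.018]] [ 0.43673145 -0.35291443  0.018     ]
[[ 0.538 -0.287  0.018]
 [ 0.489 -0.447  0.018]
 [ 0.345 -0.407  0.018]
 [ 0.397 -0.246  0.018]] [ 0.44210198 -0.34684296  0.018     ]
[[-0.922 -0.     0.386]
 [-0.386  0.002 -0.922]
 [-0.    -1.    -0.002]]
```

>>> jog_arm(
  increments=[
    [[0,0,3,0.026,0.035,0.014,-1],[0,0,6,0.052,0.07,0.027,-1],[0,0,10,0.078,0.105,0.04,-1],[0,0,13,0.105,0.14,0.055,-1],[0,0,17,0.13,0.175,0.07,-1],[0,0,20,0.157,0.21,0.08,-1],[0,0,23,0.183,0.245,0.095,-1],[0,0,27,0.209,0.276,0.108,-1]],
  ],
  squeeze=25,
)

```text
time: 0.9
position: [0.451, -0.2976, 0.33]
tool_rot: [-0.298, 0.642, -0.64, 0.298]
ft_force: [0.9, -0.5, -0.3]
grip_width: 0.087
```

>>> jog_arm(
  increments=[
    [[0,0,4,-0.003,0.048,0,-1],[0,0,8,-0.006,0.096,0,-1],[0,0,12,-0.01,0.144,0,-1],[0,0,16,-0.012,0.192,0,-1],[0,0,20,-0.015,0.24,0,-1],[0,0,24,-0.018,0.288,0,-1],[0,0,28,-0.02,0.336,0,-1],[0,0,31.4,-0.02,0.384,0,-1]],
  ],
)

```text
time: 1.7
position: [0.43, 0.0882, 0.3299]
tool_rot: [-0.462, 0.537, -0.535, 0.461]
ft_force: [0.6, 0.4, -0.2]
grip_width: 0.0872
```

>>> jog_arm(
  increments=[
    [[0,0,0,0.04,0.025,0,-1],[0,0,0,0.08,0.055,0,-1],[0,0,0,0.12,0.081,0,-1],[0,0,0,0.16,0.081,0,-1],[0,0,0,0.16,0.081,0,-1],[0,0,0,0.16,0.081,-0.03,-1],[0,0,0,0.16,0.081,-0.06,-1],[0,0,0,0.16,0.081,-0.08,-1]],
  ],
)

```text
time: 2.5
position: [0.5879, 0.1688, 0.2473]
tool_rot: [-0.463, 0.538, -0.534, 0.459]
ft_force: [-0.7, 0.2, -0.4]
grip_width: 0.0872
```

```bash
python3 - <<'E'
from h import *
from scipy.spatial.transform import Rotation as R
snap("top","pics/t1.png");snap("scene","pics/s1.png")
o=get_obs();print(o['position'],R.from_quat(o['tool_rot']).as_matrix().round(3),o['q'].round(2))
a=cv2.imread("pics/t1.png")[100:240,170:340];b=cv2.imread("pics/s1.png")[120:260,280:450]
cv2.imwrite("pics/c1.png",cv2.resize(np.hstack([a,b]),None,fx=2.3,fy=2.3,interpolation=2))
E
```

```text
[0.58667697 0.16862576 0.24616476] [[-0.149 -0.012  0.989]
 [-0.989 -0.    -0.149]
 [ 0.002 -1.    -0.012]] [0.1  0.49 1.43 0.   1.23 0.25]
```

View pics/c1.png

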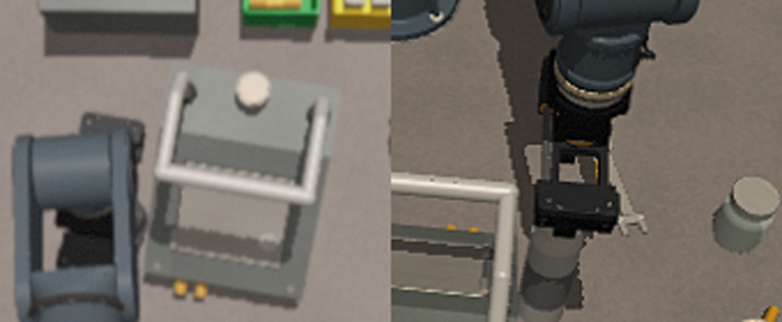

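The gripper is over the can, clear of the rail, with the jaws along the console's side. Next I descend and grip the cap.

>>> jog_arm(
  increments=[
    [[0,0,0,0.004,0,-0.03,-1],[0,0,0,0.004,0,-0.06,-1],[0,0,0,0.004,0,-0.06,-1],[0,0,0,0.004,0,-0.06,0],[0,0,0,0.004,0,-0.06,0.5],[0,0,0,0.004,0,-0.06,0.5],[0,0,0,0.004,0,-0.06,0.5],[0,0,0,0.004,0,-0.06,0.5]],
  ],
)

```text
time: 3.4
position: [0.591, 0.1687, 0.1871]
tool_rot: [-0.464, 0.539, -0.534, 0.458]
ft_force: [-0.6, -0.8, -0.4]
grip_width: 0.0548
```

>>> jog_arm(
  increments=[
    [[0,0,0,0,0,0,1],[0,0,0,0,0,0,1],[0,0,0,0,0,0,1],[0,0,0,0,0,0,1],[0,0,0,0,0,0,1]],
  ],
)

```text
time: 3.9
position: [0.5912, 0.1688, 0.1875]
tool_rot: [-0.464, 0.538, -0.534, 0.458]
ft_force: [-1.6, 0.1, 4.0]
grip_width: 0.0433
```

>>> jog_arm(
  increments=[
    [[0,0,0,0,0.002,0.015,1],[0,0,0,0,0.005,0.04,1],[0,0,0,0,0.005,0.07,1],[0,0,0,0,0.005,0.1,1],[0,0,0,-0.025,0.005,0.12,1],[0,0,0,-0.06,0.005,0.13,1],[0,0,0,-0.1,0,0.13,1],[0,0,0,-0.14,0,0.13,1]],
  ],
)

```text
time: 4.7
position: [0.4492, 0.1682, 0.3165]
tool_rot: [-0.464, 0.539, -0.533, 0.458]
ft_force: [-0.2, 0.1, -3.1]
grip_width: 0.0437
```

>>> jog_arm(
  increments=[
    [[0,0,-2,-0.01,-0.03,0,1],[0,0,-6,-0.02,-0.065,0,1],[0,0,-10,-0.03,-0.105,0,1],[0,0,-14,-0.035,-0.145,0,1],[0,0,-18,-0.04,-0.185,0,1],[0,0,-22,-0.04,-0.225,0,1],[0,0,-26,-0.04,-0.265,0,1],[0,0,-30,-0.035,-0.305,0,1]],
  ],
)

```text
time: 5.5
position: [0.4127, -0.1378, 0.3156]
tool_rot: [-0.309, 0.642, -0.633, 0.302]
ft_force: [0.8, 0.5, -2.9]
grip_width: 0.0432
```

>>> jog_arm(
  increments=[
    [[0,0,-4,0.005,-0.04,0,1],[0,0,-7,0.01,-0.08,0,1],[0,0,-10,0.015,-0.12,0,1],[0,0,-12,0.02,-0.16,0,1],[0,0,-12,0.023,-0.195,-0.01,1],[0,0,-12,0.025,-0.213,-0.03,1],[0,0,-12,0.025,-0.213,-0.06,1],[0,0,-12,0.025,-0.213,-0.09,1]],
  ],
)

```text
time: 6.3
position: [0.437, -0.3513, 0.2234]
tool_rot: [-0.24, 0.671, -0.661, 0.234]
ft_force: [-0.2, 0.4, -3.2]
grip_width: 0.0431
```

```bash
python3 - <<'E'
from h import *
snap("top","pics/t2.png");snap("scene","pics/s2.png")
o=get_obs();print(o['position'],o['ft_force'],o['grip_width'])
a=cv2.imread("pics/t2.png")[180:320,320:490];b=cv2.imread("pics/s2.png")[120:260,100:270]
cv2.imwrite("pics/c2.png",cv2.resize(np.hstack([a,b]),None,fx=2.3,fy=2.3,interpolation=2))
E
```

```text
[ 0.43450439 -0.34768946  0.22019377] [-1.33015477  0.64492976 -2.76691018] 0.04334655498110934
```

View pics/c2.png

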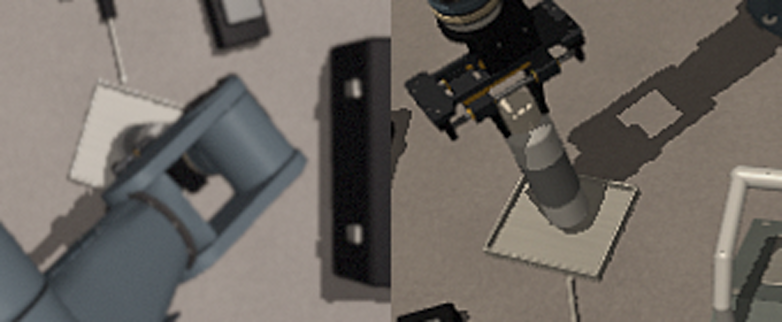

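>>> jog_arm(
  increments=[
    [[0,0,0,0.002,0,-0.01,1],[0,0,0,0.003,0,-0.02,1],[0,0,0,0.003,0,-0.026,1],[0,0,0,0.003,0,-0.028,1],[0,0,0,0.003,0,-0.028,1]],
  ],
)

```text
time: 6.9
position: [0.4379, -0.3479, 0.1928]
tool_rot: [-0.241, 0.675, -0.658, 0.233]
ft_force: [0.3, 0.1, -3.1]
grip_width: 0.0431
```

>>> jog_arm(
  increments=[
    [[0,0,0,0,0,-0.001,1],[0,0,0,0,0,-0.002,1],[0,0,0,0,0,-0.002,1]],
  ],
)

```text
time: 7.2
position: [0.4384, -0.3483, 0.1924]
tool_rot: [-0.241, 0.674, -0.658, 0.233]
ft_force: [0.5, -0.2, 4.0]
grip_width: 0.0437
```

Contact is felt (the force went from -3 to +4 N), so I release and rise straight up.

>>> jog_arm(
  increments=[
    [[0,0,0,0,0,0.001,0.3],[0,0,0,0,0,0.001,-0.2],[0,0,0,0,0,0.001,-1],[0,0,0,0,0,0.001,-1],[0,0,0,0,0,0.001,-1],[0,0,0,0,0,0.03,-1],[0,0,0,0,0,0.07,-1],[0,0,0,0,0,0.12,-1]],
  ],
)

```text
time: 8.0
position: [0.4375, -0.3474, 0.3119]
tool_rot: [-0.241, 0.676, -0.657, 0.233]
ft_force: [1.0, 0.1, -0.6]
grip_width: 0.0856
```

```bash
python3 - <<'E'
from h import *
from scipy.spatial.transform import Rotation as R
snap("scene","pics/s3.png")
o=get_obs();print(o['position'],o['tool_rot'],o['ft_force'],o['grip_width'],o['q'])
crop("pics/s3.png","pics/c3.png",60,50,330,260,2.9)
# plan: console pose
px,py,th=.6325,.0079,np.radians(-8.87)
Rc=R.from_euler('z',th).as_matrix();P0=np.array([px,py,0])
n=Rc@[-np.sin(np.radians(35)),0,np.cos(np.radians(35))];ux=Rc@[np.cos(np.radians(35)),0,np.sin(np.radians(35))];uy=Rc@[0,1,0]
fc=P0+Rc@[-.046,0,.121]
print("n",n,"up",ux,"left",uy,"fc",fc)
hp=fc+uy*(.075-.128)-ux*.03
print("press",hp)
# press mark from images
T=C((435,425),200,120,5);print("mark img top",onplane("top",*T,fc,n))
print("mark scene",onplane("scene",*C((192,194),225,180,4),fc,n), proj("top",hp),proj("scene",hp),T,C((192,194),225,180,4))
Rt0=R.from_quat(o['tool_rot']).as_matrix()
for zs in (ux,-ux,uy,-uy):
    y=-n;M=np.stack([np.cross(y,zs),y,zs],1)
    d=R.from_matrix(M@Rt0.T);print(zs.round(2),np.degrees(d.as_rotvec()).round(1))
E
```

```text
[ 0.44121635 -0.35138822  0.32234589] [-0.23916542  0.66910986 -0.66314708  0.23521874] [ 1.69473552 -2.03404113  5.2080644 ] 0.08620333573844757 [-0.86938496  0.34736647  1.45031984 -0.00231387  1.35376375  0.01776659]
n [-0.56671688  0.08844151  0.81915204] up [ 0.80935559 -0.12630757  0.57357644] left [0.15419307 0.98804074 0.        ] fc [0.58705013 0.01499288 0.121     ]
press [ 0.55459723 -0.03358405  0.10379271]
mark img top [ 0.55536644 -0.03766963  0.10476599]
mark scene [ 0.55808948 -0.03698408  0.10657586] [[285.31038452 204.84583339]] [[273.8672044  227.54082917]] (286.6, 204.6) (272.625, 228.125)
[ 0.81 -0.13  0.57] [-18.  -31.6  40.6]
[-0.81  0.13 -0.57] [  38.2  -22.1 -132.9]
[0.15 0.99 0.  ] [-42.  -12.1 127.1]
[-0.15 -0.99 -0.  ] [  8.9 -35.1 -46.7]
```

View pics/c3.png

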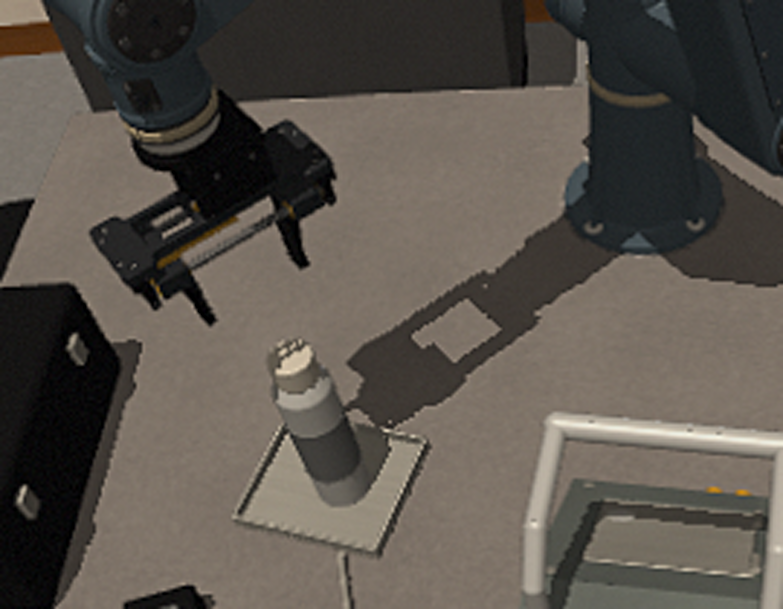

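The can stands upright in the tray. Now I turn the tool along the face's normal, shut the fingers and go to a point in front of the press mark.

>>> jog_arm(
  increments=[
    [[-2.2,-4,5,0.0,0.035,0.02,1],[-4.5,-8,10,0.0,0.075,0.02,1],[-6.7,-12,15,0.0,0.115,0.02,1],[-9,-16,20,0.0,0.16,0.02,1],[-11.2,-20,25,0.0,0.2,0.01,1],[-13.5,-24,30,0.005,0.245,0,1],[-16,-28,36,0.01,0.29,-0.02,1],[-18,-31.6,40.6,0.02,0.32,-0.05,1]],
  ],
)

```text
time: 8.85
position: [0.4606, -0.0297, 0.2741]
tool_rot: [0.3, -0.347, 0.675, -0.578]
ft_force: [3.0, 1.3, -1.1]
grip_width: 0.0312
```

```bash
cat >> h.py <<'E'
from scipy.spatial.transform import Rotation as Rn
th=np.radians(-8.87);Rc=Rn.from_euler('z',th).as_matrix();P0=np.array([.6325,.0079-.001,0])
s35,c35=np.sin(np.radians(35)),np.cos(np.radians(35))
n=Rc@[-s35,0,c35];ux=Rc@[c35,0,s35];uy=Rc@[0,1,0]
fc=P0+Rc@[-.046,0,.121]
F=np.stack([ux,uy,n],1)
def face(u,l,h): return fc+F@(np.array([u,l,h])/1000)   # mm up, left, out -> world
def toface(X): return F.T@(np.array(X)-fc)*1000
def where():
    o=get_obs();X=o['position'];M=Rn.from_quat(o['tool_rot']).as_matrix()
    print("t",round(o['time'],2),"pos",X.round(4),"face",toface(X).round(1),"d(face)",(F.T@M[:,1]).round(3),"z(face)",(F.T@M[:,2]).round(3),"f(face)",(F.T@o['ft_force']).round(1),"grip",round(o['grip_width'],4),"q",o['q'].round(2))
    return X,M
def turn(M,alpha,gamma=0): # desired tool: tilt alpha deg toward left; returns rotvec deg from M
    pass
def des(d_f,z_f):
    d=F@(np.array(d_f,float)/np.linalg.norm(d_f));z=F@np.array(z_f,float);z-=d*(z@d);z/=np.linalg.norm(z)
    return np.stack([np.cross(d,z),d,z],1)
def rv(M,D): return np.degrees(Rn.from_matrix(D@M.T).as_rotvec()).round(2)
E
python3 - <<'E'
from h import *
X,M=where()
print(rv(M,des([0,0,-1],[1,0,0])))
for h in (60,20,0): print(h,(face(-30,-53,h)-X).round(4))
E
```

```text
t 8.85 pos [ 0.4606 -0.0297  0.2741] face [ -9.  -62.6 193.3] d(face) [ 0.007 -0.001 -1.   ] z(face) [1.    0.005 0.007] f(face) [ 1.6  1.7 -2.5] grip 0.0312 q [-0.41  0.06  2.2   0.49  0.31 -0.68]
[ 0.26  0.36 -0.2 ]
60 [ 0.06    0.0004 -0.1212]
20 [ 0.0827 -0.0031 -0.154 ]
0 [ 0.094  -0.0049 -0.1704]
```

>>> jog_arm(
  increments=[
    [[0,0,0,0.02,0,-0.035,1],[0,0,0,0.04,0,-0.075,1],[0,0,0,0.055,0,-0.11,1],[0,0,0,0.062,0,-0.122,1],[0,0,0,0.071,-0.0015,-0.137,1],[0,0,0,0.0795,-0.0025,-0.15,1],[0,0,0,0.0795,-0.0025,-0.15,1]],
  ],
)

```text
time: 9.55
position: [0.5231, -0.0206, 0.1848]
tool_rot: [0.288, -0.344, 0.669, -0.592]
ft_force: [0.1, 0.5, -0.1]
grip_width: 0.0005
```

```bash
python3 - <<'E'
from h import *
X,M=where()
snap("top","pics/t4.png");snap("scene","pics/s4.png")
a=cv2.imread("pics/t4.png")[110:250,200:370];b=cv2.imread("pics/s4.png")[150:290,200:370]
cv2.imwrite("pics/c4.png",cv2.resize(np.hstack([a,b]),None,fx=2.3,fy=2.3,interpolation=2))
E
```

```text
t 9.55 pos [ 0.5231 -0.0206  0.1848] face [-10.8 -44.1  85.5] d(face) [ 0.028  0.03  -0.999] z(face) [1.    0.004 0.028] f(face) [-0.   0.5 -0. ] grip 0.0005 q [-0.34  0.37  2.21  2.03  0.15 -2.19]
```

View pics/c4.png

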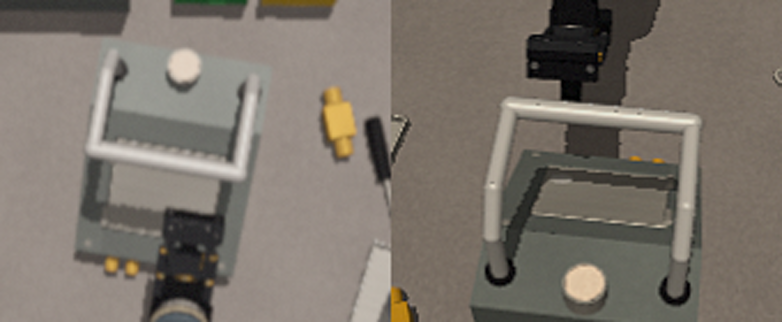

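The tool is nearing the wrist singularity (q5 = 0.15, q4 swinging). I'll fit a rough arm model from the states logged so far to pick a good wrist configuration.

```bash
cat > arm.py <<'E'
from h import *
from scipy.optimize import least_squares
D=[([-1.3525,.5284,1.4339,0,1.1814,-.1785],[.2414,-.5757,.2216],[-.1394,.69397,-.6925,.13935]),
([.1,.49,1.43,0,1.23,.25],[.5867,.1686,.2462],None),
([-.86938,.34737,1.45032,-.00231,1.35376,.01777],[.4412,-.3514,.3223],[-.23917,.66911,-.66315,.23522]),
([-.41,.06,2.2,.49,.31,-.68],[.4606,-.0297,.2741],[.3,-.347,.675,-.578]),
([-.34,.37,2.21,2.03,.15,-2.19],[.5231,-.0206,.1848],[.288,-.344,.669,-.592])]
ry=lambda a:Rn.from_euler('y',a).as_matrix(); rz=lambda a:Rn.from_euler('z',a).as_matrix()
def fk(q,p,s4=1,s6=1):
    h0,r0,a2,e,f,lat,L=p
    R1=rz(q[0]);R2=R1@ry(q[1]);R3=R1@ry(q[1]+q[2]);R4=R3@rz(s4*q[3]);R5=R4@ry(q[4]);R6=R5@rz(s6*q[5])
    X=R1@[r0,lat,h0]+R2@[0,0,a2]+R3@[e,0,f]+R6@[0,0,L]
    return X,R6
if __name__=="__main__":
  for s4 in(1,-1):
    for s6 in (1,-1):
      # tool const from sample 0
      M=Rn.from_quat(D[2][2]).as_matrix();_,R6=fk(D[2][0],[0]*7,s4,s6);B=R6.T@M
      for d in D:
        if d[2]: print(s4,s6,np.degrees(np.linalg.norm(Rn.from_matrix(fk(d[0],[0]*7,s4,s6)[1]@B@Rn.from_quat(d[2]).as_matrix().T).as_rotvec())).round(1),end=' ')
      g=lambda p:np.concatenate([(fk(d[0],p,s4,s6)[0]-d[1])*200 for d in D]+[(p-np.array([.4,0,.45,0,.4,.11,.3]))*.2])
      r=least_squares(g,[.4,0,.45,0,.4,.11,.3]);print(s4,s6,r.x.round(3),r.cost,B.round(2).tolist())
E
python3 arm.py
```

```text
1 1 0.0 1 1 0.0 1 1 0.3 1 1 0.4 1 1 [ 0.283 -0.01   0.594  0.119  0.4    0.111  0.313] 0.33938414692372565 [[-0.0, -0.0, -1.0], [-1.0, -0.0, 0.0], [-0.0, 1.0, -0.0]]
1 -1 22.5 1 -1 0.0 1 -1 80.1 1 -1 107.1 1 -1 [ 0.283 -0.01   0.594  0.119  0.4    0.111  0.313] 0.33938414692372565 [[0.04, -0.0, -1.0], [-1.0, -0.0, -0.04], [-0.0, 1.0, -0.0]]
-1 1 0.3 -1 1 0.0 -1 1 56.1 -1 1 127.3 -1 1 [-0.089  0.294  0.365 -0.038  0.132  0.126 -0.037] 84.49217386479951 [[-0.0, -0.0, -1.0], [-1.0, -0.0, 0.0], [-0.0, 1.0, -0.0]]
-1 -1 22.4 -1 -1 0.0 -1 -1 31.1 -1 -1 25.3 -1 -1 [-0.089  0.294  0.365 -0.038  0.132  0.126 -0.037] 84.49217386479951 [[0.03, 0.0, -1.0], [-1.0, -0.0, -0.03], [-0.0, 1.0, -0.0]]
```

```bash
cat >> arm.py <<'E'
P=[.283,-.01,.594,.119,.4,.111,.313];Bt=np.array([[0,0,-1],[-1,0,0],[0,1,0.]])
lo=np.array([-3.08,-.75,.22,-1.43,0,-2.85]);hi=np.array([3.08,2.2,2.44,4.57,2.65,2.85])
def ik(X,M):
    sol=[]
    rng=np.random.default_rng(0)
    for q4 in (-1,0,.5,1.57,2.5,3.14,4):
      for q6 in (-2,0,2):
        def g(q):
            x,R=fk(q,P);return np.concatenate([(x-X)*10,Rn.from_matrix(R@Bt@M.T).as_rotvec()])
        r=least_squares(g,[-.3,.5,1.9,q4,.5,q6],bounds=(lo,hi))
        if r.cost<1e-7 and not any(np.abs(r.x-s).max()<.03 for s in sol): sol.append(r.x)
    return sol
E
python3 - <<'E'
from arm import *
def show(name,t,d,zs):
    for z in zs:
        print(name,z,[s.round(2).tolist() for s in ik(face(*t),des(d,z))])
U=[[1,0,0],[-1,0,0]];L=[[0,1,0],[0,-1,0]]
show("press80",(-30,-55,80),[0,0,-1],U+L)
show("press0",(-30,-55,0),[0,0,-1],U+L)
a=np.radians(40);dd=[0,np.sin(a),-np.cos(a)]
show("open1",(-20,-110,40),dd,U); show("open2",(-20,-20,100),dd,U); show("open3",(-20,95,100),dd,U)
show("ring",(-45,0,-40),[0,0,-1],U+L)
E
```

```text
press80 [1, 0, 0] [[-0.35, 0.39, 2.23, 2.21, 0.14, -2.37]]
press80 [-1, 0, 0] [[-0.35, 0.39, 2.23, 2.21, 0.14, 0.77]]
press80 [0, 1, 0] [[-0.35, 0.39, 2.23, 2.21, 0.14, 2.34]]
press80 [0, -1, 0] [[-0.35, 0.39, 2.23, 2.21, 0.14, -0.8]]
press0 [1, 0, 0] []
press0 [-1, 0, 0] [[-0.32, 0.59, 2.17, 2.73, 0.24, 0.26]]
press0 [0, 1, 0] [[-0.32, 0.59, 2.17, 2.73, 0.24, 1.83]]
press0 [0, -1, 0] [[-0.32, 0.59, 2.17, 2.73, 0.24, -1.31]]
open1 [1, 0, 0] [[-0.88, 0.67, 1.99, 1.12, 1.03, -1.84]]
open1 [-1, 0, 0] [[-0.88, 0.67, 1.99, 1.12, 1.03, 1.3]]
open2 [1, 0, 0] [[-0.76, 0.52, 2.13, 1.21, 0.98, -1.8]]
open2 [-1, 0, 0] [[-0.76, 0.52, 2.13, 1.21, 0.98, 1.34]]
open3 [1, 0, 0] [[-0.47, 0.52, 2.18, 1.47, 0.85, -1.81]]
open3 [-1, 0, 0] [[-0.47, 0.52, 2.18, 1.47, 0.85, 1.33]]
ring [1, 0, 0] []
ring [-1, 0, 0] [[-0.17, 0.7, 2.13, 3.11, 0.3, 0.02]]
ring [0, 1, 0] [[-0.17, 0.7, 2.13, 3.11, 0.3, 1.59]]
ring [0, -1, 0] [[-0.17, 0.7, 2.13, 3.11, 0.3, -1.55]]
```

```bash
python3 - <<'E'
from h import *
X,M=where()
print(rv(M,des([0,0,-1],[0,-1,0])),(face(-30,-55,60)-X).round(4))
E
```

```text
t 9.65 pos [ 0.5229 -0.0205  0.1838] face [-11.5 -44.   84.7] d(face) [ 0.026  0.03  -0.999] z(face) [1.    0.002 0.026] f(face) [-0.4  0.1 -0.3] grip 0.0006 q [-0.34  0.37  2.21  2.02  0.15 -2.18]
[ 51.3   -5.44 -73.93] [-0.0026 -0.0107 -0.0309]
```

>>> jog_arm(
  increments=[
    [[4.8,-0.5,-7,0,-0.001,-0.003,1],[9.7,-1,-14,0,-0.003,-0.006,1],[14.5,-1.5,-21,-0.001,-0.004,-0.01,1],[19.4,-2,-28,-0.001,-0.005,-0.014,1],[24.2,-2.5,-35,-0.002,-0.007,-0.018,1],[29,-3,-42,-0.002,-0.008,-0.022,1],[34,-3.6,-49,-0.002,-0.009,-0.026,1],[38.8,-4.1,-56,-0.002,-0.01,-0.03,1]],
  ],
)

```text
time: 10.45
position: [0.5208, -0.0305, 0.1543]
tool_rot: [-0.134, -0.613, 0.725, -0.283]
ft_force: [0.2, 0.8, -0.2]
grip_width: 0.0008
```

```bash
python3 - <<'E'
from h import *
X,M=where()
print(rv(M,des([0,0,-1],[0,-1,0])),(face(-30,-55,40)-X).round(4))
E
```

```text
t 10.45 pos [ 0.5208 -0.0305  0.1543] face [-28.9 -54.2  60.9] d(face) [ 0.01   0.003 -1.   ] z(face) [ 0.367 -0.93   0.001] f(face) [-0.1  0.8 -0.2] grip 0.0008 q [-0.34  0.45  2.23  2.51  0.19 -1.48]
[ 12.28  -1.31 -17.67] [ 0.0108 -0.0025 -0.0177]
```

>>> jog_arm(
  increments=[
    [[5,-0.5,-7,0.006,-0.001,-0.01,1],[10,-1,-14,0.014,-0.003,-0.022,1],[12.3,-1.3,-17.7,0.022,-0.004,-0.034,1],[12.3,-1.3,-17.7,0.029,-0.0055,-0.044,1],[12.3,-1.3,-17.7,0.0306,-0.0056,-0.0464,1],[12.3,-1.3,-17.7,0.0306,-0.0056,-0.0464,1]],
  ],
)

```text
time: 11.05
position: [0.5514, -0.036, 0.108]
tool_rot: [-0.264, -0.656, 0.689, -0.16]
ft_force: [-0.3, -0.3, 0.3]
grip_width: 0.0004
```

```bash
python3 - <<'E'
from h import *
X,M=where()
E
```

```text
t 11.05 pos [ 0.5514 -0.036   0.108 ] face [-30.  -54.8   5.1] d(face) [-0.001  0.001 -1.   ] z(face) [-0.    -1.    -0.001] f(face) [ 0.  -0.4  0.4] grip 0.0004 q [-0.32  0.58  2.18  2.74  0.25 -1.32]
```

>>> jog_arm(
  increments=[
    [[0,0,0,0.0023,-0.0004,-0.0033,1],[0,0,0,0.004,-0.0006,-0.0057,1],[0,0,0,0.0057,-0.0009,-0.0082,1]],
  ],
)

```text
time: 11.35
position: [0.5569, -0.0367, 0.1003]
tool_rot: [-0.264, -0.656, 0.688, -0.16]
ft_force: [-2.9, 1.2, 5.0]
grip_width: 0.0004
```

```bash
python3 - <<'E'
from h import *
X,M=where()
E
```

```text
t 11.35 pos [ 0.5569 -0.0367  0.1003] face [-29.8 -54.7  -4.4] d(face) [ 0.     0.001 -1.   ] z(face) [-0.    -1.    -0.001] f(face) [0.3 0.8 5.8] grip 0.0004 q [-0.32  0.61  2.17  2.76  0.26 -1.34]
```

>>> jog_arm(
  increments=[
    [[0,0,0,0.0014,-0.0002,-0.002,1],[0,0,0,0.0025,-0.0004,-0.0037,1],[0,0,0,0.0031,-0.0005,-0.0045,1]],
  ],
)

```text
time: 11.65
position: [0.5597, -0.0368, 0.0964]
tool_rot: [-0.265, -0.656, 0.688, -0.16]
ft_force: [-9.8, 0.2, 18.8]
grip_width: 0.0007
```

```bash
python3 - <<'E'
from h import *
X,M=where()
E
```

```text
t 11.65 pos [ 0.5597 -0.0368  0.0964] face [-29.9 -54.5  -9.2] d(face) [ 0.001  0.001 -1.   ] z(face) [-0.    -1.    -0.001] f(face) [ 2.8 -1.3 21. ] grip 0.0007 q [-0.32  0.62  2.17  2.78  0.27 -1.35]
```

Force jumped to 21 N, which means the stop was reached. I back off along the normal; the hatch should follow.

>>> jog_arm(
  increments=[
    [[0,0,0,-0.006,0.001,0.008,1],[0,0,0,-0.017,0.003,0.025,1],[0,0,0,-0.034,0.005,0.049,1],[0,0,0,-0.05,0.008,0.074,1],[0,0,0,-0.065,0.01,0.094,1]],
  ],
)

```text
time: 12.15
position: [0.5045, -0.0264, 0.1779]
tool_rot: [-0.264, -0.658, 0.686, -0.161]
ft_force: [0.9, -0.0, -0.8]
grip_width: 0.0004
```

```bash
python3 - <<'E'
from h import *
X,M=where()
snap("top","pics/t5.png");snap("scene","pics/s5.png")
a=cv2.imread("pics/t5.png")[110:250,200:370];b=cv2.imread("pics/s5.png")[150:290,200:370]
cv2.imwrite("pics/c5.png",cv2.resize(np.hstack([a,b]),None,fx=2.3,fy=2.3,interpolation=2))
E
```

```text
t 12.15 pos [ 0.5045 -0.0264  0.1779] face [-29.1 -52.6  89.8] d(face) [ 0.001  0.007 -1.   ] z(face) [-0.    -1.    -0.007] f(face) [ 0.3  0.1 -1.2] grip 0.0004 q [-0.35  0.37  2.24  2.1   0.14 -0.69]
```

View pics/c5.png

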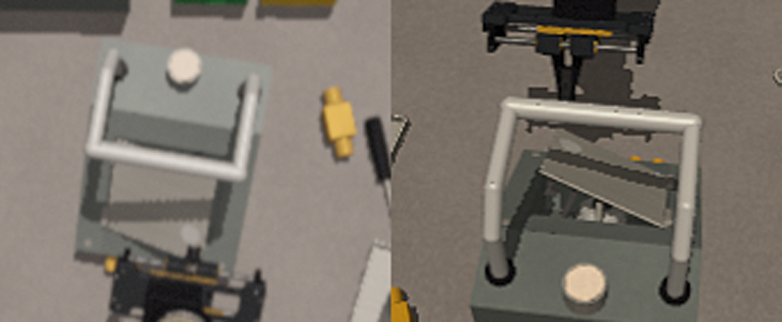

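Hatch is ajar: in the scene crop its free edge is lifted at about (545,165). Next I move right of it and tilt the tool towards the left so the fingers can go under the edge.

```bash
python3 - <<'E'
from arm import *
X,M=where()
a=np.radians(40);D=des([0,np.sin(a),-np.cos(a)],[1,0,0])
r=rv(M,D);print(r,np.linalg.norm(r))
for t in [(-20,-130,80),(-20,-115,25),(-20,-60,25)]: print(t,(face(*t)-X).round(4),[s.round(2).tolist() for s in ik(face(*t),D)])
E
```

```text
t 12.25 pos [ 0.5047 -0.0263  0.1782] face [-28.7 -52.5  90. ] d(face) [ 0.003  0.007 -1.   ] z(face) [ 0.002 -1.    -0.007] f(face) [ 0.3 -0.5 -0.6] grip 0.0009 q [-0.35  0.37  2.24  2.11  0.14 -0.7 ]
[-28.49 -27.39  87.98] 96.44880818340889
(-20, -130, 80) [ 0.0008 -0.0785 -0.0032] [[-0.95, 0.59, 2.01, 1.04, 1.09, -1.79]]
(-20, -115, 25) [ 0.0343 -0.0686 -0.0482] [[-0.88, 0.7, 1.97, 1.13, 1.03, -1.85]]
(-20, -60, 25) [ 0.0427 -0.0142 -0.0482] [[-0.78, 0.69, 2.03, 1.23, 0.97, -1.88]]
```

>>> jog_arm(
  increments=[
    [[-2.3,-2.2,7.2,0,-0.01,0.005,1],[-4.7,-4.5,14.5,0,-0.02,0.01,1],[-7,-6.8,21.8,0,-0.03,0.01,1],[-9.4,-9,29,0,-0.04,0.01,1],[-11.7,-11.3,36.3,0,-0.05,0.01,1],[-14,-13.5,43.5,0,-0.06,0.01,1],[-16.5,-15.8,50.8,0,-0.07,0.01,1],[-18.8,-18,58,0,-0.08,0.01,1]],
  ],
)

```text
time: 13.05
position: [0.5054, -0.1081, 0.1877]
tool_rot: [-0.015, 0.553, -0.568, 0.609]
ft_force: [0.4, -0.2, 0.6]
grip_width: 0.0004
```

```bash
python3 - <<'E'
from arm import *
X,M=where()
a=np.radians(40);D=des([0,np.sin(a),-np.cos(a)],[1,0,0])
r=rv(M,D);print(r,np.linalg.norm(r))
for t in [(-20,-130,80),(-20,-120,25)]: print(t,(face(*t)-X).round(4))
E
```

```text
t 13.05 pos [ 0.5054 -0.1081  0.1877] face [ -12.4 -133.2   90.1] d(face) [ 0.131  0.454 -0.882] z(face) [ 0.858 -0.497 -0.128] f(face) [ 0.7 -0.1  0.3] grip 0.0004 q [-0.93  0.51  2.19  1.35  0.88 -1.52]
[-9.6  -9.1  29.84] 32.640398281883755
(-20, -130, 80) [ 0.0001  0.0032 -0.0127]
(-20, -120, 25) [ 0.0328  0.0083 -0.0577]
```

>>> jog_arm(
  increments=[
    [[-2.4,-2.3,7.5,0,0.001,-0.003,1],[-4.8,-4.6,15,0,0.002,-0.006,1],[-7.2,-6.9,22.4,0,0.003,-0.01,1],[-9.6,-9.1,29.8,0,0.003,-0.013,1],[-9.6,-9.1,29.8,0.01,0.005,-0.027,1],[-9.6,-9.1,29.8,0.022,0.007,-0.042,1],[-9.6,-9.1,29.8,0.033,0.008,-0.058,1],[-9.6,-9.1,29.8,0.033,0.008,-0.058,1]],
  ],
)

```text
time: 13.85
position: [0.54, -0.1005, 0.1278]
tool_rot: [-0.161, 0.432, -0.436, 0.773]
ft_force: [-1.0, -0.2, 0.3]
grip_width: 0.0005
```

```bash
python3 - <<'E'
from arm import *
X,M=where()
snap("scene","pics/s6.png");snap("top","pics/t6.png")
a=cv2.imread("pics/t6.png")[110:250,200:370];b=cv2.imread("pics/s6.png")[150:290,200:370]
cv2.imwrite("pics/c6.png",cv2.resize(np.hstack([a,b]),None,fx=2.3,fy=2.3,interpolation=2))
a=np.radians(40);D=des([0,np.sin(a),-np.cos(a)],[1,0,0])
r=rv(M,D);print(r,np.linalg.norm(r))
# path in (r,h) -> l=75-r
for rr,h in [(170,22),(150,22),(135,22),(120,35),(105,50),(85,65),(60,80),(35,90),(10,95),(-15,95),(-35,90)]: 
    print((rr,h),(face(-20,75-rr,h)-X).round(4))
E
```

```text
t 13.85 pos [ 0.54   -0.1005  0.1278] face [ -19.7 -120.3   22.1] d(face) [ 0.002  0.643 -0.766] z(face) [ 1.    -0.002  0.002] f(face) [-0.6 -0.3  0.8] grip 0.0005 q [-0.87  0.71  1.98  1.14  1.02 -1.86]
[-0.07  0.11  0.07] 0.14798648586948743
(170, 22) [ 0.0037  0.0251 -0.0003]
(150, 22) [ 0.0068  0.0448 -0.0003]
(135, 22) [ 0.0091  0.0597 -0.0003]
(120, 35) [0.004  0.0756 0.0104]
(105, 50) [-0.0021  0.0918  0.0227]
(85, 65) [-0.0076  0.1129  0.035 ]
(60, 80) [-0.0122  0.1389  0.0472]
(35, 90) [-0.014   0.1645  0.0554]
(10, 95) [-0.013   0.1896  0.0595]
(-15, 95) [-0.0091  0.2143  0.0595]
(-35, 90) [-0.0032  0.2336  0.0554]
```

View pics/c6.png

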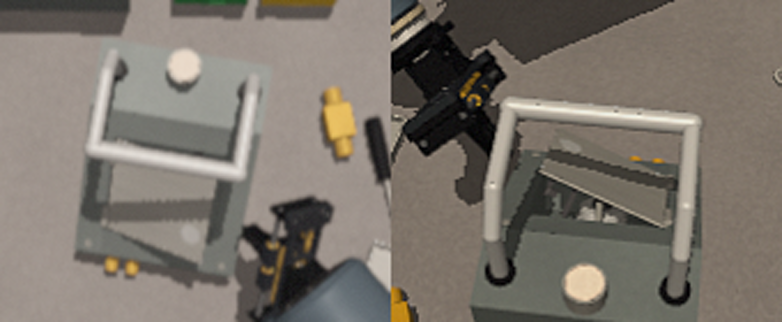

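>>> jog_arm(
  increments=[
    [[0,0,0,0.0037,0.025,0,1],[0,0,0,0.0068,0.045,0,1],[0,0,0,0.009,0.06,0,1],[0,0,0,0.007,0.068,0.005,1],[0,0,0,0.004,0.0756,0.0104,1],[0,0,0,0.001,0.084,0.0165,1],[0,0,0,-0.002,0.092,0.0227,1],[0,0,0,-0.0048,0.1024,0.029,1]],
  ],
)

```text
time: 14.75
position: [0.534, 0.0024, 0.1591]
tool_rot: [-0.161, 0.432, -0.437, 0.773]
ft_force: [-0.8, -2.6, 0.9]
grip_width: 0.0008
```

```bash
python3 - <<'E'
from arm import *
X,M=where()
snap("scene","pics/s7.png");snap("top","pics/t7.png")
a=cv2.imread("pics/t7.png")[110:250,200:370];b=cv2.imread("pics/s7.png")[150:290,200:370]
cv2.imwrite("pics/c7.png",cv2.resize(np.hstack([a,b]),None,fx=2.3,fy=2.3,interpolation=2))
for rr,h in [(85,65),(72,73),(60,80),(48,86),(35,90),(22,93),(10,95),(-3,95),(-15,95),(-35,90)]: 
    print((rr,h),(face(-20,75-rr,h)-X).round(4))
E
```

```text
t 14.75 pos [0.534  0.0024 0.1591] face [-19.6 -19.6  60.3] d(face) [ 0.003  0.643 -0.766] z(face) [ 1.    -0.002  0.002] f(face) [ 0.2 -2.7  1. ] grip 0.0008 q [-0.71  0.61  2.11  1.3   0.94 -1.88]
(85, 65) [-0.0015  0.01    0.0037]
(72, 73) [-0.0041  0.0235  0.0102]
(60, 80) [-0.0062  0.036   0.0159]
(48, 86) [-0.0077  0.0484  0.0209]
(35, 90) [-0.008   0.0616  0.0241]
(22, 93) [-0.0077  0.0747  0.0266]
(10, 95) [-0.007   0.0867  0.0282]
(-3, 95) [-0.005   0.0996  0.0282]
(-15, 95) [-0.0031  0.1114  0.0282]
(-35, 90) [0.0028 0.1308 0.0241]
```

View pics/c7.png

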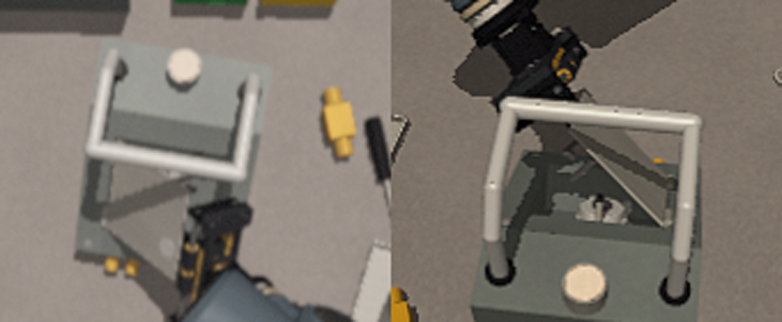

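The hatch is lifting at about 40° with only about 3 N, so I carry on.

>>> jog_arm(
  increments=[
    [[0,0,0,-0.0015,0.01,0.0037,1],[0,0,0,-0.004,0.0235,0.01,1],[0,0,0,-0.006,0.036,0.016,1],[0,0,0,-0.0077,0.0484,0.021,1],[0,0,0,-0.008,0.0616,0.024,1],[0,0,0,-0.0077,0.075,0.0266,1],[0,0,0,-0.007,0.085,0.028,1],[0,0,0,-0.006,0.093,0.028,1]],
  ],
)

```text
time: 15.65
position: [0.5265, 0.0992, 0.1878]
tool_rot: [-0.161, 0.432, -0.434, 0.774]
ft_force: [1.4, -1.0, -0.5]
grip_width: 0.0003
```

>>> jog_arm(
  increments=[
    [[0,0,0,0.001,0.008,0,1],[0,0,0,0.002,0.016,0,1],[0,0,0,0.003,0.024,0,1],[0,0,0,0.005,0.034,-0.002,1],[0,0,0,0.007,0.044,-0.004,1],[0,0,0,0.007,0.044,-0.004,1],[0,0,0,0.004,0.02,0.0,1],[0,0,0,0,-0.01,0.01,1]],
  ],
)

```text
time: 16.45
position: [0.5253, 0.0905, 0.1973]
tool_rot: [-0.162, 0.433, -0.432, 0.774]
ft_force: [0.9, -0.4, -0.4]
grip_width: 0.0004
```

```bash
python3 - <<'E'
from arm import *
X,M=where()
snap("scene","pics/s8.png");snap("top","pics/t8.png")
a=cv2.imread("pics/t8.png")[110:250,180:350];b=cv2.imread("pics/s8.png")[150:290,220:390]
cv2.imwrite("pics/c8.png",cv2.resize(np.hstack([a,b]),None,fx=2.3,fy=2.3,interpolation=2))
E
```

```text
t 16.45 pos [0.5253 0.0905 0.1973] face [-15.8  66.  104.2] d(face) [-0.003  0.649 -0.761] z(face) [ 1.     0.003 -0.002] f(face) [ 0.6 -0.3 -0.9] grip 0.0004 q [-0.53  0.5   2.17  1.4   0.89 -1.79]
```

View pics/c8.png

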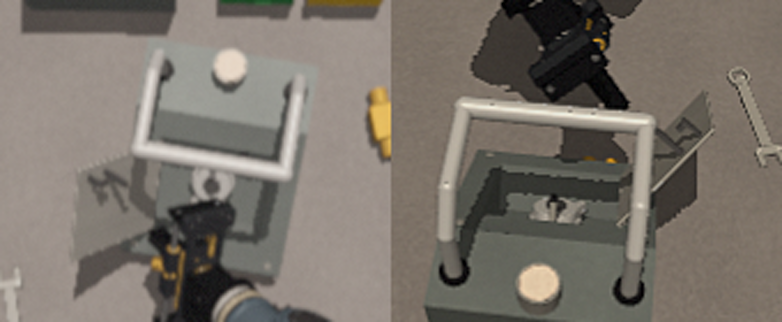

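The hatch lies open at its stop over the left side (top crop about (110,205)). I retract, go back to the normal orientation and look at the ring.

```bash
python3 - <<'E'
from arm import *
X,M=where()
D=des([0,0,-1],[0,-1,0]);r=rv(M,D);print(r,np.linalg.norm(r))
for t in [(-60,0,120),(-90,0,140),(-45,0,60)]: print(t,(face(*t)-X).round(4),[s.round(2).tolist() for s in ik(face(*t),D)])
E
```

```text
t 16.55 pos [0.5283 0.0858 0.1984] face [-12.3  61.9 103.1] d(face) [ 0.005  0.644 -0.765] z(face) [ 1.    -0.002  0.004] f(face) [ 0.4 -1.  -0.3] grip 0.0005 q [-0.54  0.5   2.17  1.4   0.88 -1.79]
[ 28.37  27.5  -88.25] 96.69110300332704
(-60, 0, 120) [-0.0578 -0.0537 -0.0135] [[-0.18, 0.32, 2.29, 2.97, 0.08, -1.42]]
(-90, 0, 140) [-0.0934 -0.0481 -0.0144] [[-0.18, 0.3, 2.37, 3.03, 0.14, -1.48]]
(-45, 0, 60) [-0.0116 -0.0609 -0.0541] [[-0.18, 0.47, 2.22, 3.07, 0.16, -1.52]]
```

>>> jog_arm(
  increments=[
    [[2.3,2.2,-7.3,-0.01,-0.006,0.003,1],[4.7,4.5,-14.5,-0.02,-0.012,0.006,1],[7,6.8,-21.8,-0.03,-0.018,0.008,1],[9.4,9,-29,-0.04,-0.024,0.008,1],[11.7,11.3,-36.3,-0.05,-0.03,0.006,1],[14,13.5,-43.5,-0.06,-0.036,0.003,1],[16.5,15.8,-50.8,-0.07,-0.042,0,1],[18.7,18.1,-58,-0.08,-0.047,0,1]],
  ],
)

```text
time: 17.35
position: [0.4585, 0.0389, 0.2044]
tool_rot: [-0.123, -0.63, 0.653, -0.402]
ft_force: [0.0, -0.8, 1.2]
grip_width: 0.0004
```

```bash
python3 - <<'E'
from arm import *
X,M=where()
D=des([0,0,-1],[0,-1,0]);r=rv(M,D);print(r,np.linalg.norm(r))
for t in [(-90,0,140)]: print(t,(face(*t)-X).round(4))
E
```

```text
t 17.35 pos [0.4585 0.0389 0.2044] face [-59.3   4.8 143.3] d(face) [ 0.121  0.221 -0.968] z(face) [ 0.497 -0.857 -0.133] f(face) [ 0.8 -0.8  0.9] grip 0.0004 q [-0.45  0.32  2.44  2.15  0.5  -1.37]
[  9.4    8.79 -30.01] 32.65308867473336
(-90, 0, 140) [-0.0237 -0.0012 -0.0203]
```

>>> jog_arm(
  increments=[
    [[2.3,2.2,-7.5,0.003,-0.002,-0.005,1],[4.7,4.4,-15,0.006,-0.004,-0.01,1],[7,6.6,-22.5,0.009,-0.006,-0.015,1],[9.4,8.8,-30,0.012,-0.007,-0.0195,1],[9.4,8.8,-30,0.012,-0.007,-0.0195,1],[9.4,8.8,-30,0.012,-0.007,-0.0195,1]],
  ],
)

```text
time: 17.95
position: [0.4708, 0.0332, 0.185]
tool_rot: [-0.264, -0.656, 0.688, -0.161]
ft_force: [0.1, 0.3, 0.0]
grip_width: 0.0004
```

```bash
python3 - <<'E'
from arm import *
X,M=where()
ims=[camera("top").astype(float) for _ in range(4)];im=np.mean(ims,0)[:,:,::-1];np.save("top9.npy",im);cv2.imwrite("pics/t9.png",im)
s=np.mean([camera("scene").astype(float) for _ in range(2)],0)[:,:,::-1];cv2.imwrite("pics/s9.png",s)
print(np.std(ims,0).mean())
crop("pics/t9.png","pics/t9c.png",225,150,315,220,8)
crop("pics/s9.png","pics/s9c.png",235,190,335,260,7)
E
```

```text
t 17.95 pos [0.4708 0.0332 0.185 ] face [-59.8   1.  119.9] d(face) [ 0.     0.002 -1.   ] z(face) [ 0.001 -1.    -0.002] f(face) [ 0.1  0.3 -0. ] grip 0.0004 q [-0.18  0.32  2.3   2.99  0.09 -1.44]
0.8903809789600747[ WARN:0@5.195] global loadsave.cpp:1063 imwrite_ Unsupported depth image for selected encoder is fallbacked to CV_8U.
```

View pics/t9c.png

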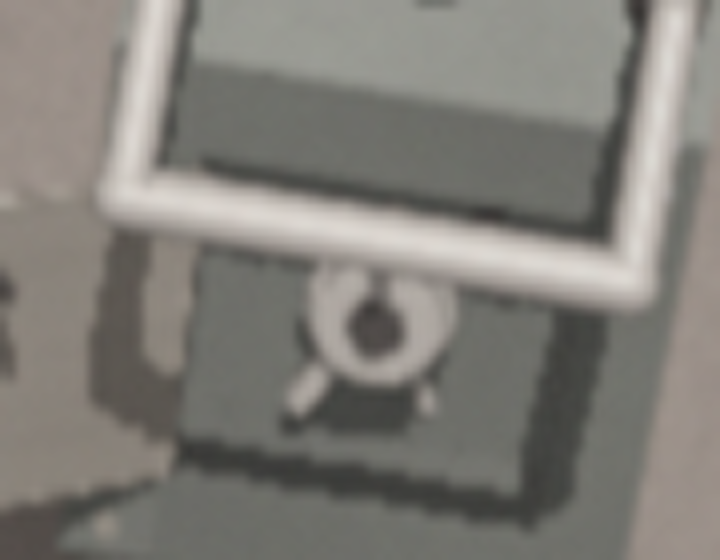

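View pics/s9c.png

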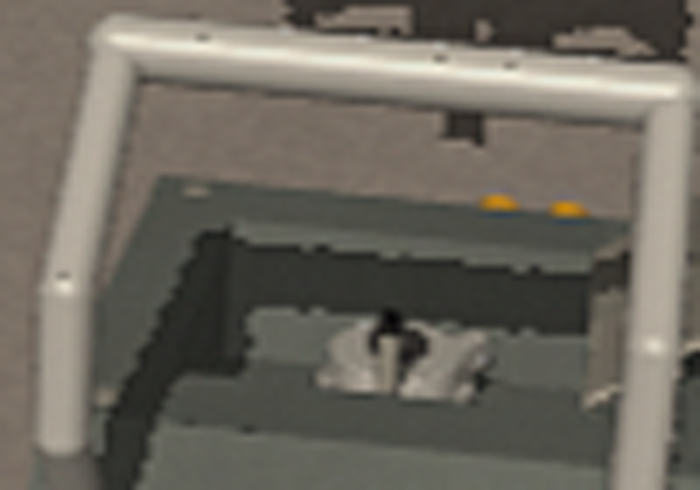

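Top crop: the tab points down-left, with its end near (292,412). The index rib is down-right near (427,400), and the collar's bore is near (375,325). Now to measure them.

```bash
cat > ringm.py <<'E'
from h import *
def load(f): return np.load(f)
def pts(im,box,thr,f=8):
    x0,y0,x1,y1=box
    g=im[y0:y1,x0:x1].mean(2).astype(np.float32)
    return g
def fp(u,v,depth):
    P=face(0,0,-depth);return toface(onplane("top",u,v,P,n))
E
python3 - <<'E'
from ringm import *
im=load("top9.npy");g=im.mean(2)
np.set_printoptions(linewidth=200)
print("cols 255..285"); 
for y in range(180,206): print(y,g[y,255:285].astype(int))
X=lambda a,b,d:fp(*C((a,b),225,150,8),d)
print("bore",X(375,325,14)); print("collar L,R,bottom",X(306,318,14),X(458,320,14),X(378,388,14))
for a,b in [(326,378),(294,410)]: print("tab",X(a,b,26.5))
print("index",X(427,400,56))
print("recess corners",X(197,250,0),X(180,450,0),X(530,527,0))
E
```

```text
cols 255..285
180 [129 136 142 149 153 158 163 167 170 174 178 182 186 189 192 195 200 205 208 210 211 211 212 213 214 213 211 209 207 205]
181 [ 93  98 106 114 120 125 131 137 143 149 155 159 163 166 171 174 179 184 187 190 193 196 200 205 209 210 211 212 212 214]
182 [ 92  89  85  95  96  92  94  98 107 121 139 137 139 144 149 152 155 159 164 167 171 175 180 184 188 191 194 197 201 206]
183 [106 103  97 103 103  94  91  92  92 115 142 136 137 147 150 141 129 130 137 145 148 153 156 160 165 167 172 177 181 185]
184 [108 107 106 109 109 107 105 105 112 138 152 147 157 166 165 150 119 109 120 140 144 146 142 138 141 145 148 152 157 162]
185 [108 109 109 109 109 109 109 109 125 154 156 155 166 170 169 157 122 108 125 156 160 160 152 140 138 139 132 120 124 130]
186 [108 108 110 109 110 109 108 108 125 154 162 163 168 168 163 146 116 108 128 161 169 169 168 159 150 148 134 104  97  95]
187 [109 108 109 109 109 109 110 109 124 153 167 168 167 163 145 113  91  94 120 154 167 169 171 167 155 149 142 111  98  93]
188 [108 108 109 110 111 110 108 110 126 152 166 168 165 150 116  77  64  75 1
[... 1978 characters left out ...]
 107 104  94  91  91  91  92  92  90  89  91  94 103 108 109 109 109 108 108 109 109]
205 [ 93  92  97 105 107 105 105 106 107 112 110 108 107 108 107 108 108 108 105 108 107 106 109 110 110 110 108 107 109 109]
bore [  6.33724089  -0.72211125 -14.        ]
collar L,R,bottom [  4.23156895  26.82277951 -14.        ] [ 14.86859355 -32.92645801 -14.        ] [-21.95744148  -5.75291534 -14.        ]
tab [-28.66443107  15.9723832  -26.5       ]
tab [-45.99626419  26.93853384 -26.5       ]
index [-48.06364461 -25.39391862 -56.        ]
recess corners [ 3.40037852e+01  7.21502671e+01 -1.42658949e-13] [-5.76696742e+01  6.87956759e+01 -7.11994866e-14] [-6.58676320e+01 -7.53177365e+01  1.57304397e-14]
```

Estimates are ring ≈ -0.48, index ≈ +0.43 and axis bore at face (6, -0.7). The gripper body is wide and would hit the open hatch if the jaws were set across. So I keep the wide side radial, shut the fingers and push the tab from its left. First comes the roll.

```bash
cat >> arm.py <<'E'
AX=(5.5,-0.7)
def ringpose(phi,off,r=50.,depth=38.,zphi=None):
    c,s=np.cos(phi),np.sin(phi)
    u=AX[0]-r*c-off*s; l=AX[1]-r*s+off*c
    zp=phi if zphi is None else zphi
    return face(u,l,-depth),des([0,0,-1],[-np.cos(zp),-np.sin(zp),0])
E
python3 - <<'E'
from arm import *
X,M=where()
for phi,off,dep in [(-.48,26,-60),(-.48,26,38),(0,14,38),(.43,14,38)]:
    T,D=ringpose(phi,off,depth=dep);r=rv(M,D);print(phi,toface(T).round(1),(T-X).round(4),r,np.linalg.norm(r).round(1),[s.round(2).tolist() for s in ik(T,D)])
E
```

```text
t 18.25 pos [0.47   0.0317 0.1846] face [-60.5  -0.5 120. ] d(face) [-0.001 -0.    -1.   ] z(face) [ 0. -1.  0.] f(face) [ 0.6 -0.6 -0.3] grip 0.0005 q [-0.18  0.32  2.3   2.98  0.09 -1.44]
-0.48 [-26.8  45.5  60. ] [ 0.0683  0.0359 -0.0299] [ 66.55 -10.42 -96.29] 117.5 [[-0.04, 0.46, 2.14, 3.89, 0.09, -0.17]]
-0.48 [-26.8  45.5 -38. ] [ 0.1239  0.0272 -0.1102] [ 66.55 -10.42 -96.29] 117.5 [[-0.06, 0.68, 2.06, 3.41, 0.21, 0.3]]
0 [-44.5  13.3 -38. ] [ 0.1046 -0.0023 -0.1203] [ 50.97  -8.   -73.76] 90.0 [[-0.14, 0.7, 2.12, 3.18, 0.29, -0.02]]
0.43 [-45.8  -8.8 -38. ] [ 0.1002 -0.024  -0.121 ] [ 37.02  -5.83 -53.57] 65.4 [[-0.2, 0.7, 2.14, 3.06, 0.31, -0.39]]
```

>>> jog_arm(
  increments=[
    [[4.7,-0.75,-6.9,0,0,0,1],[9.5,-1.5,-13.7,0,0,0,1],[14.2,-2.2,-20.6,0,0,0,1],[19,-3,-27.5,0,0,0,1],[23.8,-3.7,-34.4,0,0,0,1],[28.5,-4.5,-41.2,0,0,0,1],[33.2,-5.2,-48,0,0,0,1],[38,-6,-55,0,0,0,1]],
  ],
)

```text
time: 19.05
position: [0.4698, 0.0313, 0.1845]
tool_rot: [0.602, 0.634, -0.426, -0.231]
ft_force: [0.7, 0.3, 0.8]
grip_width: 0.0006
```

>>> jog_arm(
  increments=[
    [[4.7,-0.75,-6.9,0.005,0.003,0,1],[9.5,-1.5,-13.7,0.012,0.007,-0.005,1],[14.2,-2.2,-20.6,0.022,0.012,-0.01,1],[19,-3,-27.5,0.034,0.018,-0.015,1],[23.8,-3.7,-34.4,0.046,0.024,-0.02,1],[28.5,-4.5,-41.2,0.058,0.03,-0.025,1],[28.5,-4.5,-41.2,0.068,0.036,-0.03,1],[28.5,-4.5,-41.2,0.068,0.036,-0.03,1]],
  ],
)

```text
time: 19.85
position: [0.5388, 0.0672, 0.1542]
tool_rot: [0.727, 0.476, -0.13, -0.478]
ft_force: [1.1, -0.1, -0.1]
grip_width: 0.0004
```

```bash
python3 - <<'E'
from arm import *
X,M=where()
for phi,off,dep in [(-.48,26,-60),(-.48,26,-10),(-.48,26,38)]:
    T,D=ringpose(phi,off,depth=dep);r=rv(M,D);print(phi,toface(T).round(1),(T-X).round(4),r)
E
```

```text
t 19.85 pos [0.5388 0.0672 0.1542] face [-26.7  45.2  59.2] d(face) [ 0.001 -0.001 -1.   ] z(face) [-0.885  0.466 -0.001] f(face) [ 0.9  0.1 -0.8] grip 0.0004 q [-0.05  0.46  2.15  3.8   0.1  -0.08]
-0.48 [-26.8  45.5  60. ] [-0.0005  0.0004  0.0006] [-0.1   0.06  0.25]
-0.48 [-26.8  45.5  10. ] [ 0.0278 -0.004  -0.0404] [-0.1   0.06  0.25]
-0.48 [-26.8  45.5 -38. ] [ 0.055  -0.0083 -0.0797] [-0.1   0.06  0.25]
```

The body's corner would come close to the open hatch with that roll. So I enter with the wide side straight up the slope (z = -ux), at face u = -44.5, l = 48.

```bash
python3 - <<'E'
from arm import *
X,M=where()
D=des([0,0,-1],[-1,0,0]);r=rv(M,D);print(r)
for t in [(-44.5,48,60),(-44.5,48,5),(-44.5,48,-38)]:
    print(t,(face(*t)-X).round(4),[s.round(2).tolist() for s in ik(face(*t),D)])
E
```

```text
t 19.85 pos [0.5388 0.0672 0.1542] face [-26.7  45.2  59.2] d(face) [ 0.001 -0.001 -1.   ] z(face) [-0.885  0.466 -0.001] f(face) [ 0.9  0.1 -0.8] grip 0.0004 q [-0.05  0.46  2.15  3.8   0.1  -0.08]
[-15.69   2.51  22.77]
(-44.5, 48, 60) [-0.0144  0.0051 -0.0096] [[-0.03, 0.48, 2.18, 3.66, 0.14, -0.41]]
(-44.5, 48, 5) [ 0.0168  0.0003 -0.0546] [[-0.04, 0.61, 2.14, 3.44, 0.22, -0.2]]
(-44.5, 48, -38) [ 0.0411 -0.0035 -0.0898] [[-0.05, 0.7, 2.09, 3.37, 0.27, -0.14]]
```

>>> jog_arm(
  increments=[
    [[-4,0.6,5.7,-0.004,0.001,-0.003,1],[-8,1.3,11.4,-0.008,0.003,-0.006,1],[-12,1.9,17,-0.012,0.004,-0.009,1],[-15.7,2.5,22.8,-0.0144,0.005,-0.0096,1],[-15.7,2.5,22.8,-0.004,0.0035,-0.025,1],[-15.7,2.5,22.8,0.006,0.002,-0.04,1],[-15.7,2.5,22.8,0.0168,0.0003,-0.0546,1],[-15.7,2.5,22.8,0.0168,0.0003,-0.0546,1]],
  ],
)

```text
time: 20.65
position: [0.556, 0.0667, 0.0984]
tool_rot: [0.674, 0.577, -0.301, -0.351]
ft_force: [0.5, -0.3, -0.2]
grip_width: 0.0004
```

```bash
python3 - <<'E'
from arm import *
X,M=where()
snap("scene","pics/s10.png");snap("top","pics/t10.png")
a=cv2.imread("pics/t10.png")[110:250,180:350];b=cv2.imread("pics/s10.png")[150:290,220:390]
cv2.imwrite("pics/c10.png",cv2.resize(np.hstack([a,b]),None,fx=2.3,fy=2.3,interpolation=2))
D=des([0,0,-1],[-1,0,0]);print(rv(M,D))
for t in [(-44.5,48,5),(-44.5,48,-38)]: print(t,(face(*t)-X).round(4))
E
```

```text
t 20.65 pos [0.556  0.0667 0.0984] face [-44.8  47.3   3.8] d(face) [-0.001 -0.    -1.   ] z(face) [-1.    -0.     0.001] f(face) [ 0.3 -0.3 -0.5] grip 0.0004 q [-0.05  0.61  2.15  3.42  0.23 -0.18]
[ 0.02 -0.07  0.  ]
(-44.5, 48, 5) [-0.0004  0.0008  0.0012]
(-44.5, 48, -38) [ 0.024  -0.003  -0.0341]
```

View pics/c10.png

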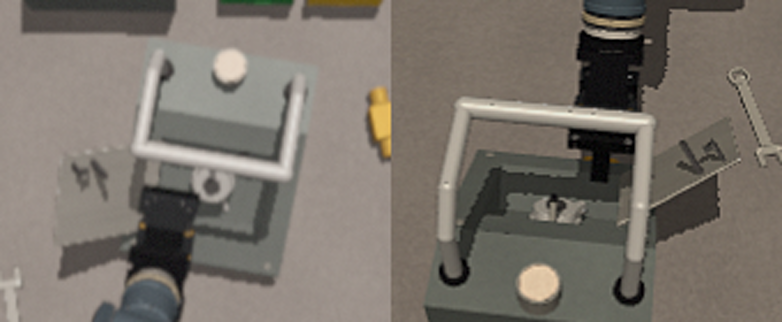

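>>> jog_arm(
  increments=[
    [[0,0,0,0.008,-0.001,-0.0115,1],[0,0,0,0.016,-0.002,-0.023,1],[0,0,0,0.024,-0.003,-0.034,1],[0,0,0,0.024,-0.003,-0.034,1]],
  ],
)

```text
time: 21.15
position: [0.5792, 0.0639, 0.0651]
tool_rot: [0.674, 0.577, -0.301, -0.351]
ft_force: [0.1, 1.2, 1.2]
grip_width: 0.0005
```

```bash
python3 - <<'E'
from arm import *
X,M=where()
for phi in [-.48,-.35,-.25,-.15,-.05,0]:
    l=AX[1]+60*np.sin(-phi)+4.5*np.cos(phi)+9.5; t=(-44.5,l,-38); print(phi,np.round(t,1),(face(*t)-X).round(4))
E
```

```text
t 21.15 pos [0.5792 0.0639 0.0651] face [-44.7  48.1 -37. ] d(face) [-0.001 -0.    -1.   ] z(face) [-1.    -0.     0.001] f(face) [0.6 1.2 1. ] grip 0.0005 q [-0.05  0.7   2.1   3.36  0.28 -0.13]
-0.48 [-44.5  40.5 -38. ] [-0.0004 -0.0077 -0.0007]
-0.35 [-44.5  33.6 -38. ] [-0.0015 -0.0145 -0.0007]
-0.25 [-44.5  28.  -38. ] [-0.0023 -0.02   -0.0007]
-0.15 [-44.5  22.2 -38. ] [-0.0032 -0.0257 -0.0007]
-0.05 [-44.5  16.3 -38. ] [-0.0041 -0.0316 -0.0007]
0 [-44.5  13.3 -38. ] [-0.0046 -0.0346 -0.0007]
```

No contact so far. Push right to φ ≈ -0.05.

>>> jog_arm(
  increments=[
    [[0,0,0,-0.0004,-0.005,-0.0007,1],[0,0,0,-0.001,-0.01,-0.0007,1],[0,0,0,-0.0015,-0.0145,-0.0007,1],[0,0,0,-0.002,-0.018,-0.0007,1],[0,0,0,-0.0026,-0.022,-0.0007,1],[0,0,0,-0.0032,-0.0257,-0.0007,1],[0,0,0,-0.0037,-0.029,-0.0007,1],[0,0,0,-0.0041,-0.0316,-0.0007,1]],
  ],
)

```text
time: 21.95
position: [0.5729, 0.0324, 0.0634]
tool_rot: [0.673, 0.576, -0.302, -0.353]
ft_force: [-0.3, 2.0, -0.4]
grip_width: 0.0004
```

```bash
python3 - <<'E'
from arm import *
X,M=where()
for phi in [0,.1,.2,.3,.36,.38,.4]:
    T,D=ringpose(phi,14);print(phi,toface(T).round(1),(T-X).round(4),rv(M,D))
snap("top","pics/t11.png");snap("scene","pics/s11.png")
a=cv2.imread("pics/t11.png")[140:230,220:320];b=cv2.imread("pics/s11.png")[180:270,230:330]
cv2.imwrite("pics/c11.png",cv2.resize(np.hstack([a,b]),None,fx=4,fy=4,interpolation=2))
E
```

```text
t 21.95 pos [0.5729 0.0324 0.0634] face [-46.8  16.  -37.5] d(face) [-0.006 -0.    -1.   ] z(face) [-1.    -0.     0.006] f(face) [-0.8  2.   0. ] grip 0.0004 q [-0.13  0.7   2.13  3.19  0.3  -0.03]
0 [-44.5  13.3 -38. ] [ 0.0017 -0.003   0.0009] [-0.03 -0.33 -0.  ]
0.1 [-45.6   8.2 -38. ] [ 0.     -0.0078  0.0003] [-3.26  0.18  4.7 ]
0.2 [-46.3   3.1 -38. ] [-0.0013 -0.0128 -0.0001] [-6.49  0.69  9.41]
0.3 [-46.4  -2.1 -38. ] [-0.0022 -0.0179 -0.0002] [-9.73  1.19 14.11]
0.36 [-46.2  -5.2 -38. ] [-0.0025 -0.021  -0.0001] [-11.67   1.5   16.93]
0.38 [-46.1  -6.2 -38. ] [-0.0026 -0.0221  0.    ] [-12.32   1.6   17.87]
0.4 [-46.   -7.3 -38. ] [-0.0027 -0.0231  0.0001] [-12.96   1.7   18.81]
```

View pics/c11.png

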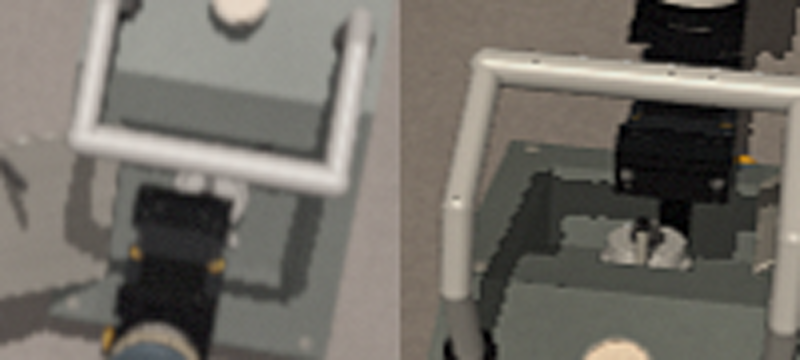

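>>> jog_arm(
  increments=[
    [[-1.5,0,2.2,0.001,-0.005,0.0005,1],[-3.3,0.2,4.7,0,-0.0078,0.0003,1],[-4.9,0.4,7,-0.0006,-0.0103,0.0001,1],[-6.5,0.7,9.4,-0.0013,-0.0128,-0.0001,1],[-8.1,0.9,11.8,-0.0018,-0.0154,-0.0001,1],[-9.7,1.2,14.1,-0.0022,-0.0179,-0.0002,1],[-10.7,1.4,15.5,-0.0023,-0.0195,-0.0001,1],[-10.7,1.4,15.5,-0.0023,-0.0195,-0.0001,1]],
  ],
)

```text
time: 22.85
position: [0.575, 0.0113, 0.0657]
tool_rot: [0.617, 0.628, -0.404, -0.248]
ft_force: [0.2, 0.1, -0.2]
grip_width: 0.0005
```

```bash
python3 - <<'E'
from arm import *
X,M=where()
print((F@[0,10,0]).round(2),(F@[0,0,100]).round(2))
E
```

```text
t 22.85 pos [0.575  0.0113 0.0657] face [-41.2  -4.5 -38.7] d(face) [ 0.009  0.001 -1.   ] z(face) [-0.946 -0.323 -0.009] f(face) [ 0.   0.2 -0.3] grip 0.0005 q [-0.18  0.7   2.14  3.09  0.32 -0.3 ]
[1.54 9.88 0.  ] [-56.67   8.84  81.92]
```

```bash
python3 - <<'E'
from arm import *
X,M=where()
camera("scene");X,M=where()
E
```

```text
t 22.85 pos [0.575  0.0113 0.0657] face [-41.2  -4.5 -38.7] d(face) [ 0.009  0.001 -1.   ] z(face) [-0.946 -0.323 -0.009] f(face) [ 0.   0.2 -0.3] grip 0.0005 q [-0.18  0.7   2.14  3.09  0.32 -0.3 ]
t 22.9 pos [0.5746 0.0114 0.0655] face [-41.6  -4.5 -38.7] d(face) [ 0.008  0.001 -1.   ] z(face) [-0.947 -0.322 -0.008] f(face) [-0.   0.8 -0.4] grip 0.0005 q [-0.18  0.7   2.14  3.09  0.32 -0.3 ]
```

>>> jog_arm(
  increments=[
    [[0,0,0,-0.0022,0.0064,-0.0023,1],[0,0,0,-0.008,0.0075,0.006,1],[0,0,0,-0.019,0.0092,0.022,1],[0,0,0,-0.036,0.012,0.046,1],[0,0,0,-0.058,0.015,0.074,1],[0,0,0,-0.08,0.017,0.1,1],[0,0,0,-0.1,0.018,0.121,1],[0,0,0,-0.1,0.018,0.121,1]],
  ],
)

```text
time: 23.7
position: [0.4716, 0.0303, 0.1885]
tool_rot: [0.617, 0.628, -0.404, -0.248]
ft_force: [-0.3, -0.1, -0.8]
grip_width: 0.0004
```

```bash
cat >> ringm.py <<'E'
def shoot(name,k=4):
    im=np.mean([camera("top").astype(float) for _ in range(k)],0)[:,:,::-1];np.save(name+".npy",im)
    cv2.imwrite(f"pics/{name}.png",im.astype(np.uint8));crop(f"pics/{name}.png",f"pics/{name}c.png",225,150,315,220,8)
    return im
E
python3 - <<'E'
from arm import *
from ringm import *
X,M=where()
im=shoot("top12");X,M=where()
E
```

```text
t 23.7 pos [0.4716 0.0303 0.1885] face [-56.7  -1.6 122.2] d(face) [ 0.01   0.001 -1.   ] z(face) [-0.946 -0.323 -0.01 ] f(face) [-0.7 -0.1 -0.5] grip 0.0004 q [-0.19  0.32  2.3   2.95  0.1  -0.16]
t 23.9 pos [0.4755 0.0294 0.1862] face [-54.8  -2.  118. ] d(face) [ 0.009  0.001 -1.   ] z(face) [-0.947 -0.322 -0.009] f(face) [-0.4 -0.5  0.1] grip 0.0001 q [-0.19  0.33  2.29  2.95  0.1  -0.16]
```

View pics/top12c.png

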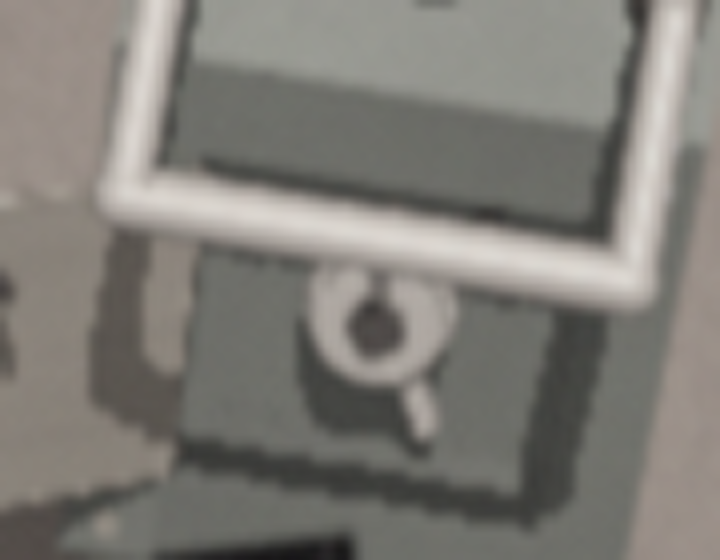

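```bash
python3 - <<'E'
from ringm import *
np.set_printoptions(linewidth=200)
def ang(p): a=p-np.array([5.5,-.7,0]);return np.arctan2(-a[1],-a[0]).round(3),np.hypot(a[0],a[1]).round(1)
a=np.load("top9.npy").mean(2);b=np.load("top12.npy").mean(2)
for y in range(196,207): print(y,b[y,270:285].astype(int))
# centre line per row by half-level edges
def rowc(g,y,x0,x1):
    r=g[y,x0:x1+1];i=r.argmax();m=r[i]
    L=i
    lb=r[:i].min();rb=r[i:].min()
    hl=(m+lb)/2;hr=(m+rb)/2
    while L>0 and r[L]>hl:L-=1
    l=L+(hl-r[L])/(r[L+1]-r[L])
    R=i
    while R<len(r)-1 and r[R]>hr:R+=1
    rr=R-1+(r[R-1]-hr)/(r[R-1]-r[R])
    return x0+(l+rr)/2,rr-l
for y in range(199,205):
    c,w=rowc(b,y,272,283);p=fp(c,y,26.5);print("tab",y,round(c,2),round(w,2),p.round(1),ang(p))
for y in range(198,202):
    c,w=rowc(a,y,275,282);p=fp(c,y,56);print("idx",y,round(c,2),round(w,2),p.round(1),ang(p))
E
```

```text
196 [153 156 159 164 165 155 144 124  95  80 100 107 107 107 107]
197 [128 137 139 141 143 133 128 123  97  84 102 107 108 107 106]
198 [ 84  90  92  92  99 118 141 149 122  98 104 108 108 107 107]
199 [ 68  67  68  68  78 117 157 164 138 114 107 108 107 108 107]
200 [ 69  67  66  66  70 108 154 165 151 125 109 107 108 108 107]
201 [ 68  69  67  67  67  92 140 163 160 133 111 108 107 107 109]
202 [ 66  67  67  67  67  76 118 159 161 137 113 107 107 107 107]
203 [ 72  72  72  70  66  69 105 152 154 132 112 107 109 107 108]
204 [ 91  90  91  84  73  68  89 126 124 115 110 108 107 108 109]
205 [108 108 108 102  91  74  69  82  89 104 109 108 106 109 108]
206 [110 111 112 111 106  91  72  68  80 105 111 110 108 109 110]
tab 199 276.54 3.13 [-29.7 -21.  -26.5] (np.float64(0.523), np.float64(40.6))
tab 200 276.87 3.41 [-33.2 -22.6 -26.5] (np.float64(0.514), np.float64(44.4))
tab 201 277.2 3.46 [-36.7 -24.1 -26.5] (np.float64(0.507), np.float64(48.3))
tab 202 277.51 3.2 [-40.2 -25.7 -26.5] (np.float64(0.5), np.float64(52.1))
tab 203 277.6 2.96 [-43.9 -26.5 -26.5] (np.float64(0.481), np.float64(55.7))
tab 204 277.53 2.64 [-47.6 -26.8 -26.5] (np.float64(0.456), np.float64(59.2))
idx 198 277.59 1.82 [-42.4 -23.4 -56. ] (np.float64(0.443), np.float64(53.0))
idx 199 277.7 2.09 [-46.1 -24.3 -56. ] (np.float64(0.429), np.float64(56.7))
idx 200 277.78 2.25 [-49.8 -25.1 -56. ] (np.float64(0.416), np.float64(60.5))
idx 201 277.95 2.58 [-53.5 -26.2 -56. ] (np.float64(0.408), np.float64(64.3))
```

Pushed from the left, the tab now reads about 0.07 rad past the index by the top view's line extrapolation. To correct it in a controlled way, I'll straddle the tab with the jaws across it (on this side the body clears the hatch), so the shut jaws centre the tab on the tool.

```bash
python3 - <<'E'
from arm import *
X,M=where()
phi=.36
D=des([0,0,-1],[np.sin(phi),-np.cos(phi),0]);D2=des([0,0,-1],[-np.sin(phi),np.cos(phi),0])
print(rv(M,D),np.linalg.norm(rv(M,D)),rv(M,D2),np.linalg.norm(rv(M,D2)))
for t in [(-41.7,-22,60),(-41.7,-22,-38)]:
    print(t,(face(*t)-X).round(4),[s.round(2).tolist() for s in ik(face(*t),D)],[s.round(2).tolist() for s in ik(face(*t),D2)])
E
```

```text
t 23.9 pos [0.4755 0.0294 0.1862] face [-54.8  -2.  118. ] d(face) [ 0.009  0.001 -1.   ] z(face) [-0.947 -0.322 -0.009] f(face) [-0.4 -0.5  0.1] grip 0.0001 q [-0.19  0.33  2.29  2.95  0.1  -0.16]
[-52.35   8.53  74.97] 91.83563741816137 [ 50.32  -7.4  -72.02] 88.16883122736742
(-41.7, -22, 60) [ 0.0404 -0.0265 -0.04  ] [[-0.24, 0.46, 2.23, 2.84, 0.17, -1.7]] [[-0.24, 0.46, 2.23, 2.84, 0.17, 1.44]]
(-41.7, -22, -38) [ 0.096  -0.0352 -0.1203] [[-0.23, 0.69, 2.14, 3.0, 0.3, -1.85]] [[-0.23, 0.69, 2.14, 3.0, 0.3, 1.29]]
```

>>> jog_arm(
  increments=[
    [[-4.8,0.8,6.8,0.003,-0.002,-0.003,1],[-9.6,1.6,13.7,0.007,-0.005,-0.007,0.2],[-14.4,2.3,20.6,0.012,-0.009,-0.012,0.2],[-19.1,3.1,27.4,0.018,-0.013,-0.018,0.2],[-24,3.9,34.3,0.024,-0.017,-0.024,0.2],[-28.7,4.7,41,0.03,-0.021,-0.03,0.2],[-33.5,5.5,48,0.036,-0.024,-0.036,0.2],[-38.3,6.2,54.9,0.0404,-0.0265,-0.04,0.2]],
  ],
)

```text
time: 24.7
position: [0.517, 0.0024, 0.1443]
tool_rot: [-0.286, -0.662, 0.679, -0.139]
ft_force: [-0.4, 0.2, -0.6]
grip_width: 0.0341
```

```bash
python3 - <<'E'
from arm import *
X,M=where()
phi=.36
D=des([0,0,-1],[np.sin(phi),-np.cos(phi),0])
print(rv(M,D))
for t in [(-41.7,-22,60),(-41.7,-22,0),(-41.7,-22,-38)]: print(t,(face(*t)-X).round(4))
E
```

```text
t 24.7 pos [0.517  0.0024 0.1443] face [-41.9 -22.3  57.8] d(face) [ 0.     0.003 -1.   ] z(face) [-0.064 -0.998 -0.003] f(face) [-0.6  0.1 -0.2] grip 0.0341 q [-0.24  0.47  2.24  2.85  0.19 -1.29]
[-13.89   2.16  19.82]
(-41.7, -22, 60) [-0.0011  0.0004  0.0019]
(-41.7, -22, 0) [ 0.0329 -0.0049 -0.0473]
(-41.7, -22, -38) [ 0.0545 -0.0082 -0.0784]
```

>>> jog_arm(
  increments=[
    [[-4.6,0.7,6.6,0,0,0,0.2],[-9.3,1.4,13.2,0.005,-0.001,-0.007,0.2],[-13.9,2.2,19.8,0.012,-0.002,-0.018,0.2],[-13.9,2.2,19.8,0.022,-0.0033,-0.032,0.2],[-13.9,2.2,19.8,0.0329,-0.005,-0.0473,0.2],[-13.9,2.2,19.8,0.043,-0.0065,-0.062,0.2],[-13.9,2.2,19.8,0.0545,-0.0082,-0.078,0.2],[-13.9,2.2,19.8,0.0545,-0.0082,-0.078,0.2]],
  ],
)

```text
time: 25.5
position: [0.5728, -0.0063, 0.0631]
tool_rot: [-0.136, -0.617, 0.725, -0.273]
ft_force: [0.8, 0.2, 0.2]
grip_width: 0.035
```

```bash
python3 - <<'E'
from arm import *
X,M=where()
snap("top","pics/t13.png");snap("scene","pics/s13.png")
a=cv2.imread("pics/t13.png")[140:230,220:320];b=cv2.imread("pics/s13.png")[180:270,230:330]
cv2.imwrite("pics/c13.png",cv2.resize(np.hstack([a,b]),None,fx=4,fy=4,interpolation=2))
print((face(-41.7,-22,-38)-where()[0]).round(4))
E
```

```text
t 25.5 pos [ 0.5728 -0.0063  0.0631] face [-42.1 -22.2 -41.2] d(face) [-0.003 -0.001 -1.   ] z(face) [ 0.352 -0.936 -0.   ] f(face) [ 0.7  0.3 -0.3] grip 0.035 q [-0.23  0.71  2.14  3.01  0.32 -1.86]
t 25.6 pos [ 0.5711 -0.0057  0.0648] face [-42.6 -21.9 -38.7] d(face) [-0.003 -0.    -1.   ] z(face) [ 0.352 -0.936 -0.001] f(face) [-0.3  0.1 -0. ] grip 0.035 q [-0.23  0.7   2.15  3.01  0.31 -1.86]
[ 0.0003 -0.0001  0.0011]
```

View pics/c13.png

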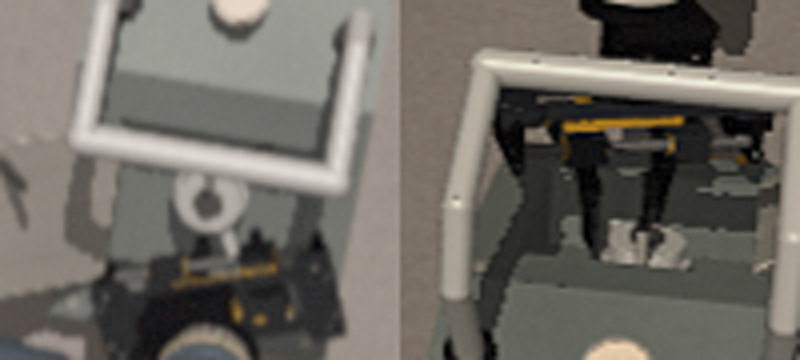

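Now I close gently (5 N); the tab should be centred between the pads.

>>> jog_arm(
  increments=[
    [[0,0,0,0,0,0.0005,0.4],[0,0,0,0,0,0.0005,0.6],[0,0,0,0,0,0.0005,0.7],[0,0,0,0,0,0.0005,0.8],[0,0,0,0,0,0.0005,0.9],[0,0,0,0,0,0.0005,0.9]],
  ],
  squeeze=5,
)

```text
time: 26.2
position: [0.571, -0.0057, 0.0657]
tool_rot: [-0.136, -0.617, 0.725, -0.274]
ft_force: [-2.0, 0.2, 2.6]
grip_width: 0.0102
```

```bash
python3 - <<'E'
from arm import *
X,M=where()
E
```

```text
t 26.2 pos [ 0.571  -0.0057  0.0657] face [-42.3 -21.9 -38. ] d(face) [-0.003 -0.    -1.   ] z(face) [ 0.352 -0.936 -0.001] f(face) [-0.2 -0.1  3.2] grip 0.0102 q [-0.23  0.7   2.15  3.01  0.31 -1.86]
```

>>> jog_arm(
  increments=[
    [[0,0,0,0,0,0,0.3],[0,0,0,0,0,0,0.3],[0,0,0,-0.006,0.001,0.008,0.3],[0,0,0,-0.022,0.0035,0.032,0.3],[0,0,0,-0.042,0.01,0.06,0.3],[0,0,0,-0.065,0.019,0.088,0.3],[0,0,0,-0.09,0.03,0.112,0.3],[0,0,0,-0.098,0.032,0.118,0.3]],
  ],
)

```text
time: 27.0
position: [0.4699, 0.0275, 0.1854]
tool_rot: [-0.135, -0.617, 0.725, -0.274]
ft_force: [-0.6, 0.0, -0.3]
grip_width: 0.0305
```

```bash
cat >> ringm.py <<'E'
def rowc(g,y,x0,x1):
    r=g[y,x0:x1+1];i=r.argmax();m=r[i]
    lb=r[:i].min();rb=np.median(g[y,281:285]);hl=(m+lb)/2;hr=(m+rb)/2
    L=i
    while L>0 and r[L]>hl:L-=1
    l=L+(hl-r[L])/(r[L+1]-r[L])
    R=i
    while R<len(r)-1 and r[R]>hr:R+=1
    rr=R-1+(r[R-1]-hr)/(r[R-1]-r[R])
    return x0+l,x0+rr
E
python3 - <<'E'
from arm import *
from ringm import *
X,M=where()
im=shoot("top14");b=im.mean(2)
np.set_printoptions(linewidth=200)
for y in range(196,207): print(y,b[y,270:285].astype(int))
for y in range(199,205):
    l,r=rowc(b,y,270,283);c=(l+r)/2;print(y,round(l,2),round(r,2),fp(c,y,26.5).round(1))
X,M=where()
E
```

```text
t 27.0 pos [0.4699 0.0275 0.1854] face [-59.5  -4.7 120.3] d(face) [-0.002  0.    -1.   ] z(face) [ 0.353 -0.935 -0.001] f(face) [-0.7 -0.1  0.1] grip 0.0305 q [-0.19  0.32  2.3   2.88  0.09 -1.7 ]
196 [154 158 160 164 166 156 144 120  92  82 101 108 109 108 107]
197 [129 138 140 143 145 134 122 103  92  94 106 109 108 108 107]
198 [ 86  89  92  93 102 119 136 132 123 110 107 109 108 108 108]
199 [ 68  66  67  68  87 130 158 159 141 115 107 109 108 108 107]
200 [ 68  68  68  67  85 130 164 166 139 114 108 108 109 107 108]
201 [ 68  68  68  66  74 114 158 165 144 118 109 109 108 107 110]
202 [ 68  68  68  67  68 101 152 166 155 124 108 108 108 109 108]
203 [ 72  73  71  70  67  86 133 162 153 120 108 108 108 109 109]
204 [ 92  92  90  84  73  72 104 136 128 109 107 108 109 108 108]
205 [110 110 108 102  91  73  72  89  94 106 110 108 108 109 109]
206 [109 112 112 111 106  91  72  74  94 109 112 111 107 110 111]
199 274.6 278.27 [-29.8 -20.7 -26.5]
200 274.7 278.07 [-33.5 -21.  -26.5]
201 275.02 278.28 [-37.  -22.4 -26.5]
202 275.31 278.57 [-40.6 -23.8 -26.5]
203 275.6 278.54 [-44.2 -24.8 -26.5]
204 276.0 278.32 [-47.9 -25.6 -26.5]
t 27.2 pos [0.4741 0.026  0.1838] face [-56.9  -5.5 116.6] d(face) [-0.001 -0.    -1.   ] z(face) [ 0.352 -0.936 -0.   ] f(face) [-0.5 -0.4 -0.3] grip 0.0304 q [-0.2   0.33  2.29  2.88  0.09 -1.71]
```

View pics/top14c.png

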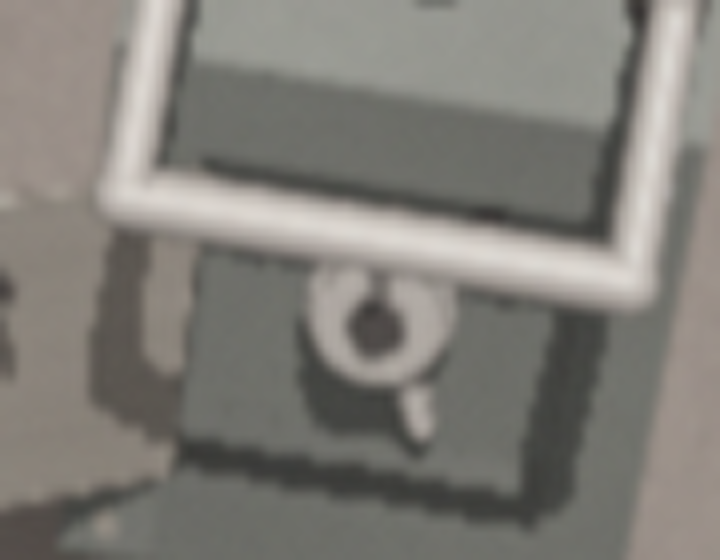

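After closing on it, the tab reads about 0.03 rad past the index: about 1.5 to 2 mm at the tip, with the index at (-49.8,-25.2) in the first view and the tab line at about -26.8 there. I'll re-grip 2 mm further left with the pads turned to 0.385.

```bash
python3 - <<'E'
from arm import *
X,M=where()
phi=.385
D=des([0,0,-1],[np.sin(phi),-np.cos(phi),0])
print(rv(M,D))
for t in [(-42.2,-20.5,60),(-42.2,-20.5,0),(-42.2,-20.5,-38)]: print(t,(face(*t)-X).round(4))
E
```

```text
t 27.2 pos [0.4741 0.026  0.1838] face [-56.9  -5.5 116.6] d(face) [-0.001 -0.    -1.   ] z(face) [ 0.352 -0.936 -0.   ] f(face) [-0.5 -0.4 -0.3] grip 0.0304 q [-0.2   0.33  2.29  2.88  0.09 -1.71]
[-0.8   0.06  1.18]
(-42.2, -20.5, 60) [ 0.0417 -0.0217 -0.0379]
(-42.2, -20.5, 0) [ 0.0757 -0.027  -0.087 ]
(-42.2, -20.5, -38) [ 0.0972 -0.0303 -0.1182]
```

>>> jog_arm(
  increments=[
    [[0,0,0,0.014,-0.007,-0.013,0.3],[-0.8,0.1,1.2,0.028,-0.015,-0.026,0.3],[-0.8,0.1,1.2,0.0417,-0.0217,-0.038,0.3],[-0.8,0.1,1.2,0.058,-0.0243,-0.062,0.3],[-0.8,0.1,1.2,0.0757,-0.027,-0.087,0.3],[-0.8,0.1,1.2,0.087,-0.0287,-0.103,0.3],[-0.8,0.1,1.2,0.0972,-0.0303,-0.118,0.3],[-0.8,0.1,1.2,0.0972,-0.0303,-0.118,0.3]],
  ],
)

```text
time: 28.0
position: [0.5729, -0.0053, 0.0624]
tool_rot: [-0.127, -0.614, 0.727, -0.281]
ft_force: [0.2, 0.4, -0.1]
grip_width: 0.0305
```

>>> jog_arm(
  increments=[
    [[0,0,0,0,0,0,0.3],[0,0,0,0,0,0,0.3]],
  ],
)

```text
time: 28.2
position: [0.5728, -0.0056, 0.0619]
tool_rot: [-0.127, -0.614, 0.727, -0.281]
ft_force: [-0.7, -0.7, 0.5]
grip_width: 0.0305
```

```bash
python3 - <<'E'
from arm import *
X,M=where()
phi=.385
D=des([0,0,-1],[np.sin(phi),-np.cos(phi),0])
print(rv(M,D));print((face(-42.2,-19.9,-38)-X).round(4))
E
```

```text
t 28.2 pos [ 0.5728 -0.0056  0.0619] face [-43.  -21.5 -42. ] d(face) [-0.004 -0.001 -1.   ] z(face) [ 0.374 -0.927 -0.001] f(face) [-0.2 -0.8  0.8] grip 0.0305 q [-0.23  0.71  2.14  3.01  0.32 -1.89]
[-0.04 -0.22  0.08]
[-0.0014  0.0019  0.0037]
```

Trim to the target pose, then close.

>>> jog_arm(
  increments=[
    [[0,0,0,-0.0014,0.0019,0.0037,0.3],[0,0,0,-0.0014,0.0019,0.0037,0.3],[0,0,0,-0.0014,0.0019,0.0037,0.3]],
  ],
)

```text
time: 28.5
position: [0.5713, -0.0035, 0.0665]
tool_rot: [-0.127, -0.614, 0.727, -0.281]
ft_force: [-0.1, 0.4, 0.7]
grip_width: 0.0307
```

```bash
python3 - <<'E'
from arm import *
X,M=where()
print((face(-42.2,-19.9,-38)-X).round(4))
E
```

```text
t 28.5 pos [ 0.5713 -0.0035  0.0665] face [-41.8 -19.7 -37.3] d(face) [-0.003 -0.001 -1.   ] z(face) [ 0.375 -0.927 -0.001] f(face) [0.3 0.4 0.6] grip 0.0307 q [-0.22  0.7   2.15  3.02  0.31 -1.89]
[ 0.     -0.0002 -0.0008]
```

>>> jog_arm(
  increments=[
    [[0,0,0,0,0,0,0.5],[0,0,0,0,0,0,0.7],[0,0,0,0,0,0,0.8],[0,0,0,0,0,0,0.9],[0,0,0,0,0,0,0.9],[0,0,0,0,0,0,0.9],[0,0,0,0,0,0,0.9]],
  ],
)

```text
time: 29.2
position: [0.5713, -0.0034, 0.0665]
tool_rot: [-0.127, -0.614, 0.727, -0.281]
ft_force: [0.6, -0.4, 0.9]
grip_width: 0.0089
```

```bash
python3 - <<'E'
from arm import *
X,M=where()
E
```

```text
t 29.2 pos [ 0.5713 -0.0034  0.0665] face [-41.8 -19.6 -37.2] d(face) [-0.003 -0.001 -1.   ] z(face) [ 0.375 -0.927 -0.001] f(face) [ 1.  -0.3  0.3] grip 0.0089 q [-0.22  0.7   2.15  3.02  0.31 -1.89]
```

The width is 8.9 mm, so the pads lie flat on the tab and the tab angle equals the pad angle, 0.384. I release, withdraw and look.

>>> jog_arm(
  increments=[
    [[0,0,0,0,0,0,0.6],[0,0,0,0,0,0,0.3],[0,0,0,0,0,0,0.3],[0,0,0,-0.012,0.002,0.017,0.3],[0,0,0,-0.038,0.007,0.055,0.3],[0,0,0,-0.065,0.018,0.088,0.3],[0,0,0,-0.09,0.028,0.112,0.3],[0,0,0,-0.098,0.031,0.118,0.3]],
  ],
)

```text
time: 30.0
position: [0.4707, 0.0286, 0.1862]
tool_rot: [-0.127, -0.614, 0.727, -0.282]
ft_force: [-0.3, 0.0, -0.8]
grip_width: 0.0306
```

```bash
python3 - <<'E'
from arm import *
from ringm import *
im=shoot("top15",6);b=im.mean(2)
np.set_printoptions(linewidth=200)
for y in range(196,207): print(y,b[y,270:285].astype(int))
for y in range(199,205):
    l,r=rowc(b,y,270,283);c=(l+r)/2;print(y,round(l,2),round(r,2),fp(c,y,26.5).round(1))
# predicted pixel of aligned geometry: camera-face axis (5.5,-3)
a=np.load("top9.npy").mean(2)
# initial tab rows
for y in range(195,202):
    r=a[y,255:270];print(y,r.astype(int))
E
```

```text
196 [153 158 160 165 167 157 143 120  92  82 100 108 108 107 107]
197 [129 139 140 144 149 136 120 103  93  94 106 108 108 107 107]
198 [ 84  90  91  97 111 124 131 118 119 110 107 108 108 108 108]
199 [ 68  67  67  70  97 139 154 141 136 118 108 109 108 108 108]
200 [ 68  68  67  69 100 151 163 152 140 119 109 108 108 107 108]
201 [ 68  69  67  68  93 142 164 162 139 119 110 108 108 109 109]
202 [ 67  68  67  66  79 122 162 165 135 112 109 108 108 107 109]
203 [ 72  73  72  67  71 110 160 164 132 111 108 109 108 108 109]
204 [ 92  92  89  75  68  95 140 145 124 111 109 108 107 108 109]
205 [108 109 105  91  73  72  90  99 109 111 110 108 106 109 110]
206 [110 112 112 105  90  72  68  80 106 113 113 111 108 110 111]
199 274.31 278.27 [-29.9 -20.2 -26.5]
200 274.3 278.2 [-33.6 -20.6 -26.5]
201 274.46 278.15 [-37.3 -21.3 -26.5]
202 274.85 277.95 [-40.9 -22.1 -26.5]
203 275.1 277.87 [-44.6 -22.9 -26.5]
204 275.26 277.86 [-48.2 -23.7 -26.5]
195 [109 110 110 110 109 110 109 103 110 122 123 139 152 161 157]
196 [110 110 110 109 109 109 108 113 139 152 137 117 121 139 150]
197 [110 110 109 110 108 109 118 134 156 163 143 101  83  97 117]
198 [110 109 110 110 109 115 133 151 164 160 128  83  67  71  80]
199 [109 109 110 110 111 119 145 161 159 141  97  69  67  69  67]
200 [108 109 109 109 108 114 138 155 137 102  73  69  69  68  67]
201 [108 109 109 109 104  96 107 128 101  72  66  67  68  68  68]
```

View pics/top15c.png

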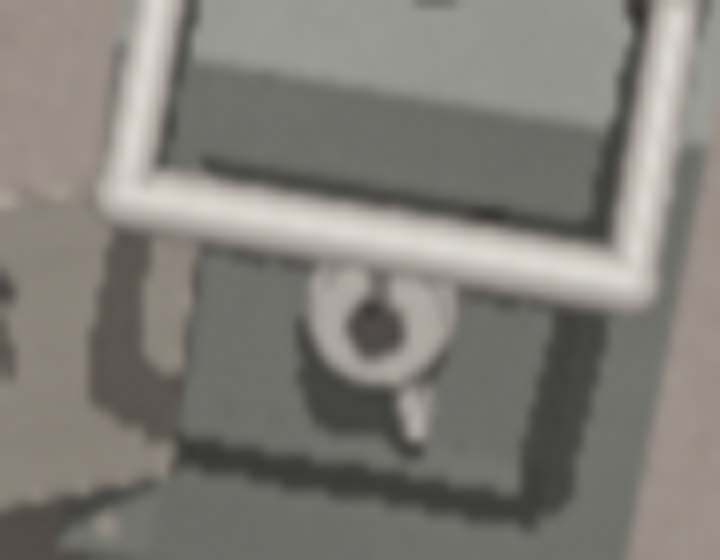

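Tab uncontaminated rows give 0.384 (matching the pad angle) and the index gives 0.37–0.38, so they are aligned within the measurement. Next is a last overall look.

```bash
python3 - <<'E'
from h import *
where()
a=snap("scene","pics/s16.png");b=snap("top","pics/t16.png")
for n_,im in(("scene",a),("top",b)):
    d=np.abs(im.astype(int)-cv2.imread(f"pics/{n_}0.png").astype(int)).max(2);print(n_,(d>40).sum())
    cv2.imwrite(f"pics/d{n_}.png",(d>40).astype(np.uint8)*255)
cv2.imwrite("pics/c16.png",cv2.resize(np.hstack([a,b]),None,fx=.71,fy=.71,interpolation=cv2.INTER_AREA))
cv2.imwrite("pics/d16.png",cv2.resize(np.hstack([cv2.imread("pics/dscene.png"),cv2.imread("pics/dtop.png")]),None,fx=.71,fy=.71))
E
```

```text
t 30.3 pos [0.4746 0.0271 0.1838] face [-56.7  -4.4 116.3] d(face) [-0.003 -0.001 -1.   ] z(face) [ 0.374 -0.927 -0.   ] f(face) [-0.1 -0.8  0.6] grip 0.0302 q [-0.19  0.33  2.29  2.9   0.09 -1.74]
scene 18188
top 35616
```

View pics/s16.png

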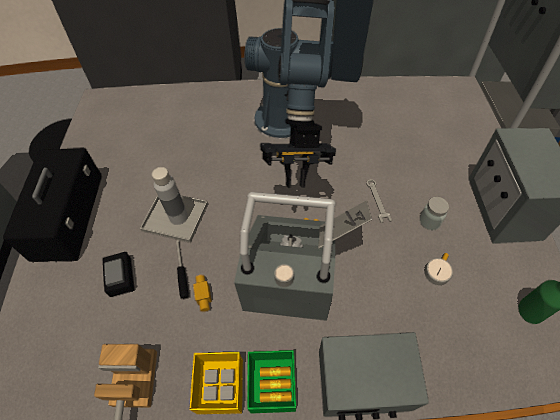

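View pics/d16.png

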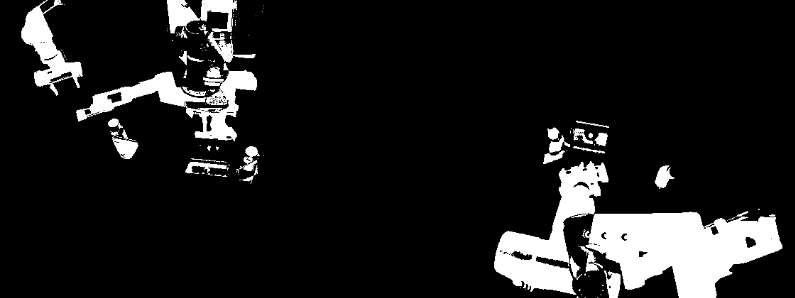

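The can stands in the tray at (172,195), the hatch lies over the left side, and no bystander has changed. The arm is clear, so I hand in.

```bash
python3 -c "
from rig import *
print(hand_in())"
```

```text
the job is handed in; nothing more can be done
None
```

The job is done in the order asked and handed in at about 30 s. The rig gave no verdict, so the results below are from my own checks.

- **Can:** I lifted it by its cap and stood it upright in the steel tray. The last picture shows it still standing there.
- **Hatch:** I pressed it at the mark until it met its stop, with a peak of about 21 N. It popped ajar, and I swung it over with the shut fingers under its edge. It lies at its stop over the console's left side.
- **Ring:** My first push from the left went about 0.07 rad past the index. I gripped the tab twice to bring it back; after the first grip it was still about 0.03 rad past.
    - **Tab angle:** On the last grip the opening was 8.9 mm, so the pads lay flat on the 9 mm tab. Their angle was 0.384 rad, and the final top view also gave 0.384.
    - **Index angle:** It reads 0.37 to 0.38 rad, measured in the first top view because the tab mostly covers it now. I put the match at about ±0.02 rad.
- **Other checks:** The before and after pictures differ only in the arm, can, hatch and shadows, so no bystander moved. Only the tip of the index still shows beside the tab, and it looks unmoved.
- **Disagreements:** Camera and tool positions differed by about 2.5 mm sideways. I corrected for this using where the ring's axis appeared in the picture, which I inferred rather than measured directly.
- **Collars:** During the first push the fingers ran about 5 mm closer to the axis than planned. By my geometry they stayed about 5 mm from the upper collar, and I felt no side force there.

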